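Load a drilling jig and latch its guide arm onto the ball

TASK

Set up the drilling jig: lay the large round plywood blank flat in the jig's round nest and let go of it, then gently lower the loose guide arm so that its socket goes fully down over the jig's ball and its guide ring stands centred on the blank, let go, and only then press the arm's latch lever fully down. Leave everything else on the bench where it is.

Things in the scene. Friction and masses are not known exactly. Their poses are not given: they have to be found in the camera images.
- jig: Drilling jig, fixed to the bench (its place varies). Steel base plate 245 x 110 x 12 mm, x = -60 to +185 mm. Origin on the bench under the axis of the ball post, z up, x towards the nest. Around the origin a green pedestal 85 x 60 mm (x = -50 to +35), flat top at z = 44 mm; on it a 20 mm neck and the ball. At x = +130 mm the nest block.
- jig_ball (a point): Centre of the jig's steel ball, 36 mm wide, centre 74 mm and top 92 mm above the bench. Axes as the jig.
- jig_nest (a point): Centre of the floor of the nest's round cavity, 24 mm above the bench. The cavity is 58 mm wide and 8 mm deep in a 90 x 90 mm steel block whose rim is 32 mm above the bench. Axes as the jig.
- guide: Loose grey guide arm, 0.5 to 0.95 kg, standing on the bench on its socket and guide ring. Origin at the centre of the socket's open underside, z up, x along the beam to the ring. Socket housing 54 x 54 mm, 63 mm high, heel to x = -45 mm; cavity 40 mm square, 50 mm high, open below. Seated, its underside rests on the pedestal (origin 44 mm above the bench), ring on the blank, x axis as the jig's.
- guide_grip (a point): Middle of the arm's beam, near the centre of mass, at arm x = 58, y = 0, z = 48 mm; grip here from above across the beam's width (along arm y). The beam is 24 mm wide, runs from x = 27 to 110 mm and z = 36 to 60 mm, with free air under it. Axes as the arm.
- guide_ring (a point): Centre of the guide ring's underside, at arm x = 130, z = 0 mm. The ring is a steel tube 40 mm wide, 60 mm high. Axes as the arm.
- latch (a joint): Latch lever on the arm: 0 = raised (50 degrees above level), 0.70 rad = fully down (10 degrees above level, hard stop; its pawl then catches under the ball). Starts at 0 to 0.15. Hinge along arm y at arm x = -34, z = 36 mm; the lever, 60 mm long, 12 mm wide, points back to arm -x. Stays where left; friction 0.09 N m, about 3 N pressed 32 mm from the hinge.
- latch_tip (a point): Centre of the round cross bar (24 mm wide, 12 mm thick) at the lever's end, 57 mm from the hinge: raised at arm x = -71, z = 80 mm; fully down at arm x = -90, z = 46 mm. Pressing straight down at arm x = -66 mm meets the lever all the way; fully down, its top there is about 45 mm above the arm's underside. Its axes turn with the lever.
- round_blank: Large round plywood disc, 54 mm wide, 20 mm thick, lying on the bench; origin at the centre of its underside, z up. This one matches the nest; in it, its top is 44 mm above the bench and 12 mm of it stands out of the rim.
- square_blank: Bystander: square plywood blank 54 x 54 mm, 20 mm thick; origin at the centre of its underside.
- small_disc: Bystander: small plywood disc, 38 mm wide, 20 mm thick; origin at the centre of its underside.
- oil: Bystander: grey bottle, 56 mm wide, 160 mm high; origin at the centre of its underside.
- stud: Bystander: loose small ball stud (24 mm ball on a 60 mm round foot), 60 mm high; origin at the centre of its underside.
- mallet: Bystander: hammer lying far out on the bench, lower than 45 mm; its handle and head lie along its x axis.
- spanner: Bystander: open spanner lying far out on the bench, lower than 20 mm, along its x axis.
- chuck: Bystander: drill chuck, 42 mm wide, 70 mm high; origin at the centre of its underside.
- bit_cup: Bystander: metal cup of drill bits, 70 mm wide, 85 mm high (bits reach 140 mm); origin at the centre of its underside.
Mind the look-alikes: they are no part of the job. Leave any yellow look-alike of the round_blank alone. Leave any red look-alike of the guide alone.

How it is judged:
On the way, in this order (a step that is already met when the one before it is completed fails the run):
1. the large round blank lies flat on the floor of the jig's nest, let go (horizontal distance between round_blank and jig_nest below 0.004 m and z of round_blank in the frame of jig_nest between -0.0025 and 0.0025 m and angle between round_blank's own z axis and vertical below 0.05 rad and contact force between the fingers and round_blank below 0.1 N and linear speed of round_blank below 0.03 m/s), for 0.2 s.
2. the arm sits fully down over the ball with its ring on the blank, let go, its latch lever still up (horizontal distance between round_blank and jig_nest below 0.004 m and z of round_blank in the frame of jig_nest between -0.0025 and 0.0025 m and angle between round_blank's own z axis and vertical below 0.05 rad and horizontal distance between guide and jig_ball below 0.005 m and z of guide in the frame of jig between 0.0415 and 0.0465 m and angle between guide's own z axis and vertical below 0.04 rad and horizontal distance between guide_ring and jig_nest below 0.009 m and contact force between the fingers and guide below 0.1 N and linear speed of guide below 0.03 m/s and value of joint latch below 0.4 rad), for 0.2 s.
At the end, for the whole second after the job is handed in: Large round blank flat on the nest floor (4 mm of its centre, 2.5 mm in height); socket fully down over the ball (5 mm; underside 2.5 mm of the pedestal; upright 0.04 rad); guide ring within 9 mm of the nest's centre; latch lever past 0.60 rad; all at rest and released (horizontal distance between round_blank and jig_nest below 0.004 m and z of round_blank in the frame of jig_nest between -0.0025 and 0.0025 m and angle between round_blank's own z axis and vertical below 0.05 rad and horizontal distance between guide and jig_ball below 0.005 m and z of guide in the frame of jig between 0.0415 and 0.0465 m and angle between guide's own z axis and vertical below 0.04 rad and horizontal distance between guide_ring and jig_nest below 0.009 m and value of joint latch above 0.6 rad and linear speed of each of guide, round_blank below 0.02 m/s); the robot touches nothing.
It fails at once if a bystander was moved more than 30 mm or tipped over (distance of any of oil, stud, mallet, spanner, chuck, bit_cup, square_blank, small_disc from where it was at the start of the episode above 0.03 m or angle between any of oil, stud, chuck, bit_cup, square_blank, small_disc's own z axis and vertical above 0.6 rad).
It fails at once if the arm was slammed or forced onto the jig (over 90 N) (contact force between guide and jig above 90 N).
It also fails if it takes over 72 s, if anything falls off the work surface, if the arm or the gripper's body presses on something with over 40 N, if the wrist force passes 120 N, or if a joint passes its speed limit or range.

ROBOT

A 6-joint arm with a two-finger parallel gripper is mounted at the origin on the work surface. World frame = base frame: x ahead of the robot, y to its left, z up, the work surface at z = 0. Lengths are in m, angles in rad, forces in N, time in s.
With the tool pointing down it reaches from about 0.375 to 0.975 m from the base axis. Payload 3.8 kg.
Tool frame: the origin (TCP) lies on the centre line of the jaws, within the pads' length; the fingertips stand r.tip_extent ahead of it and the grasp point (between the pads) lies 2 mm behind it (r.tip_extent is the distance from the TCP to the fingertips, in m); x points along the fingers, y is the direction in which the jaws open and shut, and the axes are right-handed (so a half turn about x gives the same grasp; the last joint's range is limited). The gripper opens to 88 mm and grips with 3 to 60 N. Pads are 18 mm wide; open, the fingers measure 123 mm over their backs; the gripper's body (75 mm by 187 mm) begins 45 mm behind the grasp point.
Start: joints at [1.206, 0.264, 1.604, -0, 1.274, -0.037], TCP at [0.217, 0.639, 0.256] pointing down, gripper open.
Joint ranges: [-2.63, 2.63], [-0.94, 2.18], [0.31, 2.57], [-1.31, 4.45], [0, 2.66], [-2.55, 2.55]. Speed limits (rad/s): [2.57, 2.57, 3.14, 3.14, 3.14, 3.14].

INTERFACE

Orientations are given as a unit quaternion [w, x, y, z].
In Python, from bench import r, vision gives the robot as it stands.
- The arm moves only by the tool step_arm, never from a script. Its argument "rows" is a list of rows, each a list of 7 numbers: the shift along the tool's x, y, z in mm, then the turn, a rotation vector about the tool's x, y, z in rad, then the opening, from 0 (shut) to 1 (fully open). A call has exactly 5 rows; each row shifts and turns the commanded pose from where the row before left it, along the tool's axes as they then stand; what a row does not reach is not made up. A row lasts 1/12 s, in which the tool goes at most 41.7 mm and 7.16 degrees, less where a joint would pass 70% of its speed; a pose out of reach is approached as far as the arm can. A call with a gripper value outside its range is refused whole. The fingers move at their own pace and stop on an object; "newtons" is the grip in N (left out, the last holds). Time passes only in rows, so rows that do not move let the fingers close, or fill a call up. It gives the time, the measured TCP pose, the force and the opening at its end, in the units of the state.
- r.get_state(): the state, without advancing time (a new reading comes with each control period).
- vision.snapshot(name): name is "scene" or "top" or "wrist"; returns a dict with "img" (480x640x3 uint8, red, green, blue), "z_map" (480x640 float32, m along the optical axis (not along the pixel's ray), 0 where there is no reading), "camera_matrix" (3x3 intrinsics, pixels), "camera_from_world" (4x4, takes a point from world to camera coordinates); the wrist camera has in their place "T_tool_cam" (4x4, takes a point from camera to tool coordinates, whose origin is the TCP and whose axes are the tool frame's). Camera axes: x right, y up, looking along -z (the intrinsics and any distortion apply to the point x, -y, -z); pixel columns grow to the right and rows downward; lengths in m; the calibration is good to about 2 mm. A picture is of the moment at which its call begins: read the wrist's pose just before it.
- r.finish_job(): hands the job in, once; it reports no verdict.
The state is a dict: "clock": time; "joints": joint angles; "joint_vel": joint speeds; "joint_efforts": joint torques, N m; "ee_pos": TCP position; "orientation": TCP orientation; "wrist_force": force on the tool from outside, world axes, zero at the start; "moment": the same for the moment, N m; "grip_width": finger opening in m.
Only numpy, scipy, OpenCV 4.12 (cv2) and the standard library are available. Lean on these libraries where they do the work, as an engineer would, in place of code of your own. Each camera call takes 0.05 s, during which the arm holds its last target.

## Working session

There is one attempt and no reset: what is moved stays moved. The work goes in short steps, Python scripts to look and compute and a tool call to move; the robot and the scene stay as the last step left them, time stands still between calls to the robot, and variables do not carry over. Pictures are saved under pics/ and viewed, and the job is handed in when it is done.

Besides the shell and the picture viewer there is one more tool, called after "Emit:" as name([rows], argument=value, ...), one row to a line, values as JSON. step_arm: Moves the arm, as the interface text tells. Its arguments: {"type":"object","properties":{"rows":{"type":"array","items":{"type":"array","items":{"type":"number"}}},"newtons":{"type":"number"}},"required":["rows"]}

```bash
mkdir -p pics; ls; cat > h.py <<'E'
import numpy as np, cv2, json
from bench import r, vision
def snap(n,fn=None):
    s=vision.snapshot(n)
    if fn: cv2.imwrite('pics/'+fn,s['img'][:,:,::-1])
    return s
def R(q):
    w,x,y,z=q
    from scipy.spatial.transform import Rotation as Ro
    return Ro.from_quat([x,y,z,w]).as_matrix()
E
python3 - <<'E'
from h import *
print(r.get_state(), r.tip_extent)
for n in ['scene','top','wrist']:
    s=snap(n,n+'0.png'); np.savez('/tmp/'+n+'0.npz',**{k:v for k,v in s.items()})
    print({k:v for k,v in s.items() if k not in('img','z_map')})
E
```

```text
pics
{'clock': 0.0, 'joints': array([ 1.20609960e+00,  2.64774552e-01,  1.60533614e+00,  1.16990696e-05,
        1.27366241e+00, -3.68877383e-02]), 'joint_vel': array([-3.98605160e-04,  7.13089800e-04, -3.86989454e-04, -1.27926869e-03,
       -4.94924059e-05,  4.96281274e-04]), 'joint_efforts': array([-7.36394013e-04, -5.02113819e+01, -3.56874633e+01,  7.28401844e-02,
        2.95140187e-02, -1.83114762e-04]), 'ee_pos': array([0.21708951, 0.63845612, 0.25439396]), 'orientation': array([ 0.69747169,  0.11462625,  0.69778694, -0.11613551]), 'wrist_force': array([ 0.39679172, -0.1990803 ,  0.1585582 ]), 'moment': array([-0.01848943, -0.01284564, -0.03920475]), 'grip_width': 0.08811157646515519} 0.017
{'camera_matrix': array([[438.29663317,   0.        , 315.55027805],
       [  0.        , 438.29663317, 241.39624314],
       [  0.        ,   0.        ,   1.        ]]), 'camera_from_world': array([[ 0.71465081,  0.69914386, -0.02172751, -0.37481263],
       [-0.46162173,  0.49474262,  0.73629825,  0.19183813],
       [ 0.52552793, -0.51616625,  0.67630822, -1.26453598],
       [ 0.     
[... 315 characters left out ...]
243522, -0.01155597,  0.18624582, -0.54792977],
       [-0.18597681,  0.02112619,  0.98232699, -1.0572094 ],
       [ 0.        ,  0.        ,  0.        ,  1.        ]])}
{'camera_matrix': array([[334.96224421,   0.        , 318.88383435],
       [  0.        , 334.96224421, 239.0374861 ],
       [  0.        ,   0.        ,   1.        ]]), 'T_tool_cam': array([[ 4.90675767e-04,  2.90640450e-01, -9.56832215e-01,
        -1.28041658e-01],
       [ 9.99998955e-01, -1.44377741e-03,  7.42608119e-05,
         1.94969961e-04],
       [-1.35986955e-03, -9.56831252e-01, -2.90640854e-01,
        -7.57462897e-02],
       [ 0.00000000e+00,  0.00000000e+00,  0.00000000e+00,
         1.00000000e+00]])}
```

View pics/top0.png

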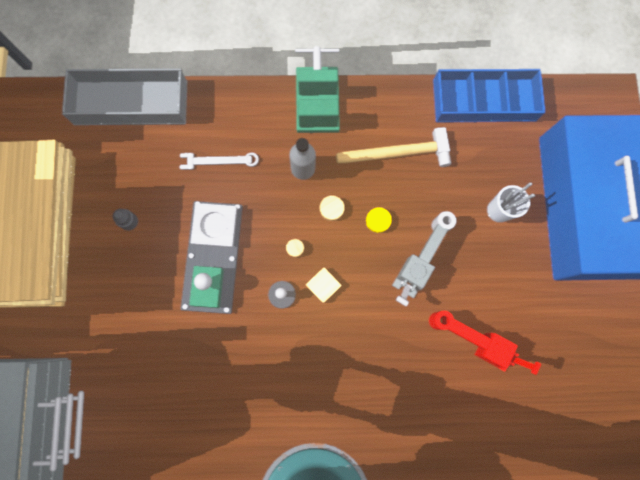

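View pics/scene0.png

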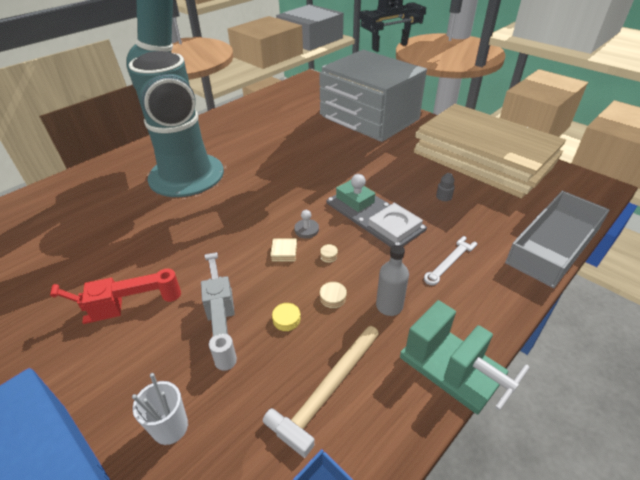

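View pics/wrist0.png

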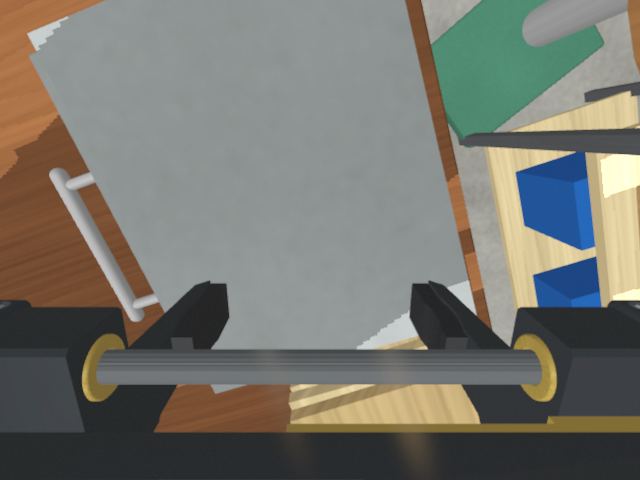

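The top view shows the round blank at (332,208), the yellow look-alike at (379,220), the guide with socket (415,272) and ring (447,220), the jig ball at (202,283), and the nest at (215,225). Next I measure their positions.

```bash
cat >> h.py <<'E'
def world_map(s,T=None):
    """per-pixel world points from z_map. T=world_from_cam"""
    K=s['camera_matrix']; z=s['z_map']
    if T is None: T=np.linalg.inv(s['camera_from_world'])
    v,u=np.mgrid[0:480,0:640]
    P=np.stack([(u-K[0,2])/K[0,0]*z,-(v-K[1,2])/K[1,1]*z,-z],-1)
    return P@T[:3,:3].T+T[:3,3]
def ray_plane(s,uv,h,T=None):
    K=s['camera_matrix']
    if T is None: T=np.linalg.inv(s['camera_from_world'])
    uv=np.atleast_2d(uv).astype(float)
    d=np.stack([(uv[:,0]-K[0,2])/K[0,0],-(uv[:,1]-K[1,2])/K[1,1],-np.ones(len(uv))],-1)@T[:3,:3].T
    o=T[:3,3]; return o+d*((h-o[2])/d[:,2])[:,None]
def blobs(mask,minA=60):
    n,l,st,c=cv2.connectedComponentsWithStats(mask.astype(np.uint8))
    return [(i,st[i],c[i],l==i) for i in range(1,n) if st[i,4]>=minA]
E
python3 - <<'E'
from h import *
s=dict(np.load('/tmp/top0.npz')); W=world_map(s)
hsv=cv2.cvtColor(s['img'],cv2.COLOR_RGB2HSV)
print('bench z', np.median(W[330:350,380:420,2]), np.median(W[180:190,250:270,2]))
for (u,v) in [(332,208),(379,220),(295,248),(202,283),(200,300),(215,225),(240,210),(220,265),(415,272),(447,220),(403,298),(430,245)]:
    print((u,v),W[v,u].round(3),hsv[v,u])
E
```

```text
bench z -0.0009849368343599618 -0.0009610888496500714
(332, 208) [ 0.619 -0.048  0.017] [ 30  28 247]
(379, 220) [ 0.59  -0.153  0.017] [ 30 245 247]
(295, 248) [0.529 0.036 0.017] [ 28  40 247]
(202, 283) [0.447 0.224 0.092] [120   3 241]
(200, 300) [0.416 0.237 0.042] [ 78 115 189]
(215, 225) [0.581 0.212 0.026] [120   2 242]
(240, 210) [0.619 0.16  0.007] [156  13 101]
(220, 265) [0.494 0.201 0.012] [116  13 142]
(415, 272) [ 0.467 -0.219  0.061] [ 97  11 202]
(447, 220) [ 0.586 -0.303  0.03 ] [173   9 120]
(403, 298) [ 0.412 -0.187  0.079] [135   3 190]
(430, 245) [ 0.525 -0.254  0.058] [ 97  11 202]
```

```bash
python3 - <<'E'
from h import *
s=dict(np.load('/tmp/top0.npz'))
im=s['img'][:,:,::-1]
a=cv2.resize(im[195:320,170:350],None,fx=4.4,fy=4.4,interpolation=cv2.INTER_CUBIC); cv2.imwrite('pics/c1.png',a)
a=cv2.resize(im[195:320,370:490],None,fx=4.6,fy=4.6,interpolation=cv2.INTER_CUBIC); cv2.imwrite('pics/c2.png',a)
E
```

```text
(no output)
```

View pics/c1.png

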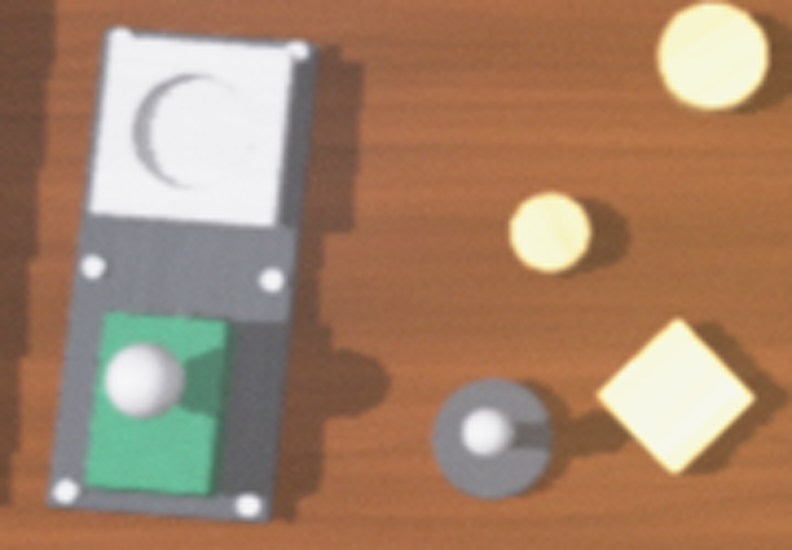

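View pics/c2.png

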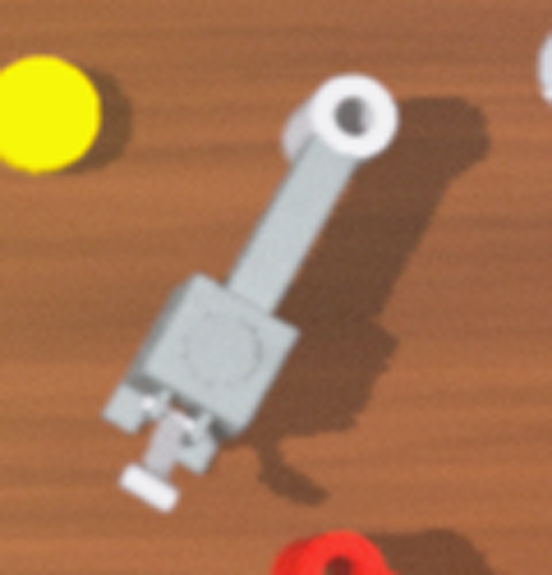

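The crops show the nest block square, the ball on its green pedestal, the guide's square socket top and its ring top, all clearly visible.

```bash
cat > meas.py <<'E'
from h import *
from scipy.optimize import least_squares
def circ(P):
    f=lambda p: np.hypot(P[:,0]-p[0],P[:,1]-p[1])-p[2]
    return least_squares(f,[*P[:,:2].mean(0),.025],loss='soft_l1',f_scale=.001).x
def contour_pts(s,mask,h):
    c=max(cv2.findContours(mask.astype(np.uint8),cv2.RETR_EXTERNAL,cv2.CHAIN_APPROX_NONE)[0],key=cv2.contourArea)
    return ray_plane(s,c[:,0],h)
def rect(P):
    (c,wh,a)=cv2.minAreaRect((P[:,:2]*1000).astype(np.float32)); return np.array(c)/1000,wh,a
def win(c,rad):
    m=np.zeros((480,640),bool); m[c[1]-rad:c[1]+rad,c[0]-rad:c[0]+rad]=1; return m
E
python3 - <<'E'
from meas import *
s=dict(np.load('/tmp/top0.npz')); W=world_map(s); Z=W[...,2]
hsv=cv2.cvtColor(s['img'],cv2.COLOR_RGB2HSV)
H,S,V=hsv[...,0],hsv[...,1],hsv[...,2]
m=(S<90)&(V>200)&win((332,208),20); print('blank',m.sum(),circ(contour_pts(s,m,.02)))
m=(Z>.010)&win((332,208),20); print('blank depth',m.sum(),circ(contour_pts(s,m,.02)))
# nest block
m=(Z>.022)&(V>200)&win((215,225),27); print('nest rect',m.sum(),rect(contour_pts(s,m,.032)))
# ball
m=(Z>.066)&(Z<.1)&win((202,283),14); P=W[m]
f=lambda p: np.linalg.norm(P-p,axis=1)-.018
print('ball',m.sum(),least_squares(f,[.45,.224,.074],loss='soft_l1',f_scale=.002).x)
m=(S>60)&(H>60)&(H<95)&win((205,285),30); print('pedestal(hidden by ball partly)',rect(contour_pts(s,m,.044)))
# nest cavity dark? circle by depth
m=(Z<.0275)&(Z>.018)&win((215,225),17); 
b=[x for x in blobs(m)]; print([x[1:3] for x in b]); print('cav',W[m].mean(0))
m=(Z>.062-.006)&(Z<.075)&win((415,272),30); print('socket+',m.sum())
mm=cv2.morphologyEx(m.astype(np.uint8),cv2.MORPH_OPEN,np.ones((11,11))); print('socket',rect(contour_pts(s,mm,.063)))
m=(V>215)&(Z>.05)&win((447,220),12); print('ring',m.sum(),circ(contour_pts(s,m,.06)))
m=(V>170)&(Z>.05)&win((447,219),14); P=contour_pts(s,m,.06);print('ring2',m.sum(),circ(P[P[:,0]>.583]))
m=(Z>.04)&(Z<.1)&win((425,255),60); np.save('/tmp/gm.npy',m)
E
```

```text
blank 434 [ 0.62049944 -0.04680882  0.02575154]
blank depth 456 [ 0.61987351 -0.04726527  0.02642672]
nest rect 1454 (array([0.58180334, 0.21470744]), (91.4950942993164, 90.33697509765625), 84.86100769042969)
ball 240 [0.45280098 0.22594114 0.07306122]
pedestal(hidden by ball partly) (array([0.44450742, 0.22525671]), (63.21186828613281, 85.52959442138672), 84.89640045166016)
[(array([200, 211,  27,  28, 512], dtype=int32), array([213.47851562, 224.25      ]))]
cav [0.58370235 0.2156496  0.02335218]
socket+ 861
socket (array([ 0.47408594, -0.22500589]), (34.02962112426758, 41.244964599609375), 87.19190216064453)
ring 185 [ 0.57962465 -0.29252959  0.01851644]
ring2 278 [ 0.57747958 -0.29314694  0.02023361]
```

```bash
python3 - <<'E'
from meas import *
s=dict(np.load('/tmp/top0.npz')); W=world_map(s); Z=W[...,2]
st=r.get_state(); print(R(st['orientation']).round(3))
for n,c,rad in [('oil',(302,160),28),('cup',(510,203),30),('stud',(282,294),16),('chuck',(124,218),14)]:
    m=(Z>.01)&win(c,rad); m2=(Z>.04)&win(c,rad)
    P=W[m2]; print(n,P[:,:2].min(0).round(3),P[:,:2].max(0).round(3),P[:,2].max().round(3))
# guide axis: beam pixels
m=(Z>.052)&(Z<.066)&win((425,255),60)
gm=cv2.cvtColor(s['img'],cv2.COLOR_RGB2HSV); m&=(gm[...,1]<60)
n=blobs(m); 
for i in n: print(i[1],i[2])
b=max(n,key=lambda x:x[1][4])[3]; P=W[b]; c=P.mean(0)[:2]
u,S,v=np.linalg.svd(P[:,:2]-c,full_matrices=0); d=v[0]*np.sign(v[0,0]); print('axis',d,np.degrees(np.arctan2(d[1],d[0])))
q=(P[:,:2]-[.578,-.293])@np.c_[d,[-d[1],d[0]]]
for a in range(-190,30,10):
    k=q[(q[:,0]*1000>a)&(q[:,0]*1000<a+10)]
    if len(k): print(a,len(k),k[:,1].min().round(4),k[:,1].max().round(4))
E
```

```text
[[-0.001  0.322  0.947]
 [-0.002  0.947 -0.322]
 [-1.    -0.002 -0.   ]]
oil [ 0.342 -0.011] [0.741 0.045] 1.141
cup [ 0.342 -0.467] [0.648 0.01 ] 1.141
stud [0.342 0.01 ] [0.438 0.076] 1.141
chuck [0.342 0.01 ] [0.613 0.426] 1.141
[ 401  212   55   77 1294] [427.36012365 253.64064915]
axis [ 0.84773381 -0.5304219 ] -32.03396554026672
-160 69 -0.026 0.0269
-150 119 -0.0274 0.0272
-140 123 -0.0262 0.027
-130 120 -0.0273 0.0271
-120 117 -0.0265 0.0272
-110 107 -0.0267 0.0271
-100 52 -0.0115 0.0119
-90 54 -0.0118 0.012
-80 49 -0.0112 0.0122
-70 54 -0.0114 0.0124
-60 52 -0.0112 0.0121
-50 55 -0.0118 0.012
-40 49 -0.0118 0.0122
-30 52 -0.0116 0.0122
-20 58 -0.0126 0.0155
-10 55 -0.0176 0.0193
0 47 -0.0189 0.02
10 58 -0.0152 0.0161
20 4 -0.0053 0.0043
```

```bash
cat >> h.py <<'E'
def plan(xyz,yaw_deg=None,step=40.,grip=1.0,straight=True):
    """print rows from the measured pose to target (tool pointing down), tool y at yaw"""
    st=r.get_state(); M=R(st['orientation']); p=st['ee_pos']
    cy=np.arctan2(M[1,1],M[0,1]); ty=cy if yaw_deg is None else np.radians(yaw_deg)
    d=np.array(xyz)-p; rx=-(ty-cy)
    print('clock',st['clock'],'pos',p.round(4),'yaw',np.degrees(cy).round(2),'tilt',np.degrees(np.arccos(-M[2,0])).round(2),'tool shift now(mm)',(M.T@d*1000).round(1),'turn',round(rx,4),'F',st['wrist_force'].round(1),'w',round(st['grip_width'],4),'j',st['joints'].round(2))
    n=max(int(np.ceil(np.linalg.norm(d)*1000/step)),int(np.ceil(abs(rx)/.12)),1); n=int(np.ceil(n/5)*5)
    for i in range(n):
        y=cy+(ty-cy)*i/n; B=np.c_[[0,0,-1],[np.cos(y),np.sin(y),0],[np.sin(y),-np.cos(y),0]]
        v=B.T@d*1000/n
        print([round(float(x),1) for x in v]+[round(rx/n,4),0,0,grip])
E
python3 - <<'E'
from h import *
s=dict(np.load('/tmp/top0.npz')); W=world_map(s); Z=W[...,2]
for y0 in np.arange(.3,.75,.05):
  print(y0.round(2),[ (Z[(abs(W[...,0]-x)<.025)&(abs(W[...,1]-y0)<.025)].max().round(2) if ((abs(W[...,0]-x)<.025)&(abs(W[...,1]-y0)<.025)).any() else None) for x in np.arange(.1,.7,.05)])
plan([.62,-.047,.2],95)
E
```

```text
0.3 [np.float64(0.01), np.float64(0.01), np.float64(0.01), np.float64(0.01), np.float64(0.01), np.float64(0.01), np.float64(0.02), np.float64(0.01), np.float64(0.01), np.float64(0.01), np.float64(0.01), np.float64(0.01)]
0.35 [np.float64(0.01), np.float64(0.01), np.float64(0.01), np.float64(0.01), np.float64(0.01), np.float64(0.01), np.float64(0.01), np.float64(0.01), np.float64(0.01), np.float64(0.01), np.float64(0.01), np.float64(0.0)]
0.4 [np.float64(0.01), np.float64(0.01), np.float64(0.0), np.float64(0.01), np.float64(0.01), np.float64(0.01), np.float64(0.01), np.float64(0.0), np.float64(0.01), np.float64(0.01), np.float64(0.07), np.float64(0.01)]
0.45 [np.float64(0.15), np.float64(0.15), np.float64(0.15), np.float64(0.14), np.float64(0.01), np.float64(0.01), np.float64(0.01), np.float64(0.01), np.float64(0.01), np.float64(0.01), np.float64(0.06), np.float64(0.0)]
0.5 [np.float64(0.17), np.float64(0.17), np.float64(0.17), np.float64(0.18), np.float64(0.17), np.float64(0.01), np.float64(0.01), np.float64(0.01), np.float64(0.01), np.float64(0.01), np.float64(0.01), np.float64(0.01
[... 1169 characters left out ...]
26.6, np.float64(-0.0208), 0, 0, 1.0]
[2.7, -30.1, 26.0, np.float64(-0.0208), 0, 0, 1.0]
[2.7, -30.6, 25.4, np.float64(-0.0208), 0, 0, 1.0]
[2.7, -31.1, 24.8, np.float64(-0.0208), 0, 0, 1.0]
[2.7, -31.6, 24.1, np.float64(-0.0208), 0, 0, 1.0]
[2.7, -32.1, 23.4, np.float64(-0.0208), 0, 0, 1.0]
[2.7, -32.6, 22.8, np.float64(-0.0208), 0, 0, 1.0]
[2.7, -33.1, 22.1, np.float64(-0.0208), 0, 0, 1.0]
[2.7, -33.5, 21.4, np.float64(-0.0208), 0, 0, 1.0]
[2.7, -33.9, 20.7, np.float64(-0.0208), 0, 0, 1.0]
[2.7, -34.4, 20.0, np.float64(-0.0208), 0, 0, 1.0]
[2.7, -34.8, 19.3, np.float64(-0.0208), 0, 0, 1.0]
[2.7, -35.2, 18.6, np.float64(-0.0208), 0, 0, 1.0]
[2.7, -35.5, 17.8, np.float64(-0.0208), 0, 0, 1.0]
```

Emit:
step_arm([
  [0,-26,30,-0.021,0,0,1],
  [0,-27,29.5,-0.021,0,0,1],
  [0,-27,29,-0.021,0,0,1],
  [0,-28,28.5,-0.021,0,0,1],
  [0,-28,28,-0.021,0,0,1],
])

```text
clock: 0.57
ee_pos: [0.3184, 0.4658, 0.2553]
orientation: [0.703, 0.078, 0.703, -0.078]
wrist_force: [0.4, -1.0, 0.2]
grip_width: 0.0882
```

Emit:
step_arm([
  [0,-29,27,-0.021,0,0,1],
  [0,-29.5,26.5,-0.021,0,0,1],
  [0,-30,26,-0.021,0,0,1],
  [0,-30,26,-0.021,0,0,1],
  [0,0,0,0,0,0,1],
])

```text
clock: 0.98
ee_pos: [0.4019, 0.3259, 0.2555]
orientation: [0.706, 0.05, 0.705, -0.052]
wrist_force: [-0.6, -0.2, -0.3]
grip_width: 0.0878
```

```bash
cat >> h.py <<'E'
def wrist(fn=None):
    st=r.get_state(); s=snap('wrist',fn); T=np.eye(4); T[:3,:3]=R(st['orientation']); T[:3,3]=st['ee_pos']
    return s,T@s['T_tool_cam'],st
E
python3 - <<'E'
from h import *
s,T,st=wrist('w1.png'); print(st['ee_pos'],st['clock']); np.savez('/tmp/w1.npz',T=T,**s)
E
```

```text
[0.40185947 0.32591079 0.25549114] 0.9833
```

View pics/w1.png

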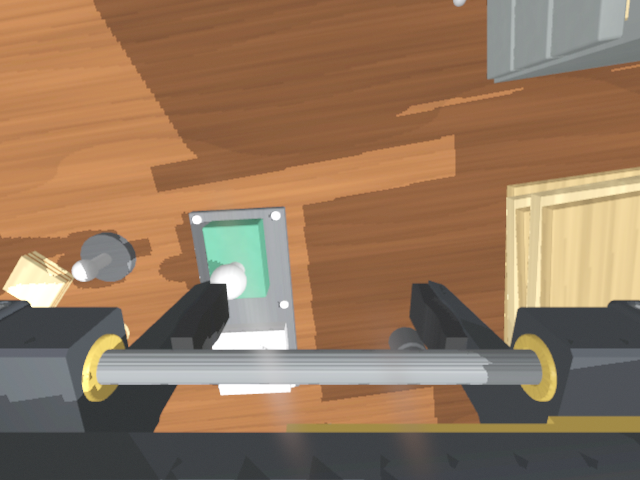

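The wrist view shows the ball at (228,282) on the green pedestal, with the nest partly hidden behind the gripper bar.

```bash
python3 - <<'E'
from meas import *
s=dict(np.load('/tmp/w1.npz')); W=world_map(s,s['T']); Z=W[...,2]
m=(Z>.068)&(Z<.1)&win((230,282),25); P=W[m]
# exclude finger
f=lambda p: np.linalg.norm(P-p,axis=1)-.018
print(m.sum(),least_squares(f,[.45,.224,.074],loss='soft_l1',f_scale=.001).x, 'bench',np.median(Z[100:150,300:380]))
hsv=cv2.cvtColor(s['img'],cv2.COLOR_RGB2HSV)
m=(hsv[...,1]>60)&(hsv[...,0]>60)&(hsv[...,0]<95)&win((235,265),55)
c=max(cv2.findContours(m.astype(np.uint8),0,1)[0],key=cv2.contourArea); print(rect(ray_plane(s,c[:,0],.044,s['T'])))
plan([.62,-.047,.2],95)
E
```

```text
804 [0.45227828 0.22546571 0.07300459] bench -0.000798102868323991
(array([0.44022668, 0.2303148 ]), (64.52018737792969, 89.12577819824219), 84.96981048583984)
clock 1.0333 pos [0.4006 0.3284 0.2556] yaw 81.73 tilt 0.04 tool shift now(mm) [  55.8 -339.9  271.1] turn -0.2316 F [ 0.4 -0.3  0.2] w 0.0881 j [ 0.64 -0.03  1.94 -0.    1.24 -0.79]
[3.7, -22.7, 18.1, np.float64(-0.0154), 0, 0, 1.0]
[3.7, -22.9, 17.7, np.float64(-0.0154), 0, 0, 1.0]
[3.7, -23.2, 17.4, np.float64(-0.0154), 0, 0, 1.0]
[3.7, -23.5, 17.0, np.float64(-0.0154), 0, 0, 1.0]
[3.7, -23.7, 16.6, np.float64(-0.0154), 0, 0, 1.0]
[3.7, -24.0, 16.3, np.float64(-0.0154), 0, 0, 1.0]
[3.7, -24.2, 15.9, np.float64(-0.0154), 0, 0, 1.0]
[3.7, -24.5, 15.5, np.float64(-0.0154), 0, 0, 1.0]
[3.7, -24.7, 15.1, np.float64(-0.0154), 0, 0, 1.0]
[3.7, -24.9, 14.8, np.float64(-0.0154), 0, 0, 1.0]
[3.7, -25.2, 14.4, np.float64(-0.0154), 0, 0, 1.0]
[3.7, -25.4, 14.0, np.float64(-0.0154), 0, 0, 1.0]
[3.7, -25.6, 13.6, np.float64(-0.0154), 0, 0, 1.0]
[3.7, -25.8, 13.2, np.float64(-0.0154), 0, 0, 1.0]
[3.7, -26.0, 12.8, np.float64(-0.0154), 0, 0, 1.0]
```

Emit:
step_arm([
  [0,-34,28,-0.024,0,0,1],
  [0,-34,27,-0.024,0,0,1],
  [0,-35,26,-0.024,0,0,1],
  [0,-35,25,-0.024,0,0,1],
  [0,-36,24,-0.024,0,0,1],
])

```text
clock: 1.45
ee_pos: [0.5085, 0.1536, 0.2557]
orientation: [0.707, 0.006, 0.707, -0.005]
wrist_force: [1.0, 0.4, -0.3]
grip_width: 0.088
```

Emit:
step_arm([
  [8,-37,22,-0.024,0,0,1],
  [8,-37,22,-0.024,0,0,1],
  [8,-37,20,-0.024,0,0,1],
  [8,-36,18,-0.024,0,0,1],
  [8,-30,0,-0.02,0,0,1],
])

```text
clock: 1.87
ee_pos: [0.5952, -0.0183, 0.2162]
orientation: [0.707, -0.035, 0.705, 0.035]
wrist_force: [-0.9, 0.3, 0.3]
grip_width: 0.0878
```

Emit:
step_arm([
  [0,0,0,0,0,0,1],
  [0,0,0,0,0,0,1],
  [0,0,0,0,0,0,1],
  [0,0,0,0,0,0,1],
  [0,0,0,0,0,0,1],
])

```text
clock: 2.28
ee_pos: [0.5923, -0.0155, 0.2173]
orientation: [0.707, -0.035, 0.706, 0.035]
wrist_force: [0.2, -0.3, -0.5]
grip_width: 0.0883
```

```bash
python3 - <<'E'
from h import *
s,T,st=wrist('w2.png'); print(st['ee_pos'],st['clock']); np.savez('/tmp/w2.npz',T=T,**s)
plan([.62,-.047,.1],95)
E
```

```text
[ 0.59232222 -0.01551014  0.21726858] 2.2833
clock 2.3333 pos [ 0.5923 -0.0157  0.2173] yaw 95.69 tilt 0.05 tool shift now(mm) [117.3 -33.9  24.3] turn 0.012 F [-0.3  0.5  0.1] w 0.0884 j [-0.07  0.14  1.83  0.    1.18 -1.74]
[23.5, -6.8, 4.9, np.float64(0.0024), 0, 0, 1.0]
[23.5, -6.8, 4.9, np.float64(0.0024), 0, 0, 1.0]
[23.5, -6.8, 4.9, np.float64(0.0024), 0, 0, 1.0]
[23.5, -6.7, 4.9, np.float64(0.0024), 0, 0, 1.0]
[23.5, -6.7, 5.0, np.float64(0.0024), 0, 0, 1.0]
```

View pics/w2.png

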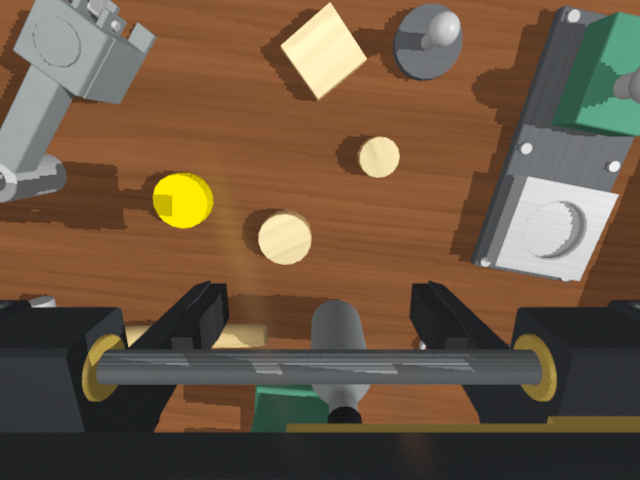

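The wrist view shows the round blank at (285,238), the nest at (553,228) with its cavity visible, and the bottle at (340,360).

```bash
python3 - <<'E'
from meas import *
s=dict(np.load('/tmp/w2.npz')); T=s['T']; W=world_map(s,T); Z=W[...,2]
hsv=cv2.cvtColor(s['img'],cv2.COLOR_RGB2HSV); H,S,V=cv2.split(hsv)
def cp(m,h):
    c=max(cv2.findContours(m.astype(np.uint8),0,1)[0],key=cv2.contourArea); return ray_plane(s,c[:,0],h,T)
m=(Z>.015)&(Z<.03)&win((285,238),33); print('blank',m.sum(),circ(cp(m,.02)), W[m].mean(0))
m=(Z>.027)&(Z<.045)&win((552,228),64); P=cp(m,.032); print('nest',m.sum(),rect(P))
m2=(Z<.027)&(Z>.02)&win((552,228),35); print('cav',m2.sum(),W[m2].mean(0),circ(cp(m2,.024)))
print('bench',np.median(Z[100:130,200:260]))
E
```

```text
blank 2092 [ 0.61950731 -0.04794131  0.02639868] [ 0.61936155 -0.0480394   0.01903372]
nest 5980 (array([0.58093634, 0.21149564]), (93.47320556640625, 89.75114440917969), 84.95137023925781)
cav 2492 [0.58158493 0.21751455 0.02326092] [0.582015   0.21713854 0.02806916]
bench -0.0007554987374796263
```

```bash
python3 - <<'E'
from h import *
plan([.6195,-.0475,.026],95.7)
E
```

```text
clock 2.3333 pos [ 0.5923 -0.0157  0.2173] yaw 95.69 tilt 0.05 tool shift now(mm) [191.3 -34.4  23.7] turn -0.0002 F [-0.3  0.5  0.1] w 0.0884 j [-0.07  0.14  1.83  0.    1.18 -1.74]
[38.3, -6.9, 4.8, np.float64(-0.0), 0, 0, 1.0]
[38.3, -6.9, 4.8, np.float64(-0.0), 0, 0, 1.0]
[38.3, -6.9, 4.8, np.float64(-0.0), 0, 0, 1.0]
[38.3, -6.9, 4.8, np.float64(-0.0), 0, 0, 1.0]
[38.3, -6.9, 4.8, np.float64(-0.0), 0, 0, 1.0]
```

Emit:
step_arm([
  [20,-8.6,6,0,0,0,1],
  [30,-8.6,6,0,0,0,1],
  [35,-8.6,6,0,0,0,1],
  [35,-8.6,5.7,0,0,0,1],
  [25,0,0,0,0,0,1],
])

```text
clock: 2.75
ee_pos: [0.6193, -0.0492, 0.0696]
orientation: [0.706, -0.035, 0.706, 0.034]
wrist_force: [-0.7, -0.5, -0.4]
grip_width: 0.0879
```

Emit:
step_arm([
  [20,0,0,0,0,0,1],
  [16,0,0,0,0,0,1],
  [10,0,0,0,0,0,1],
  [0,0,0,0,0,0,1],
  [0,0,0,0,0,0,1],
])

```text
clock: 3.17
ee_pos: [0.6192, -0.0486, 0.0258]
orientation: [0.706, -0.035, 0.706, 0.035]
wrist_force: [0.3, -0.4, 0.3]
grip_width: 0.088
```

```bash
python3 - <<'E'
from h import *
plan([.6195,-.0475,.026],95.7)
E
```

```text
clock 3.1667 pos [ 0.6192 -0.0486  0.0258] yaw 95.62 tilt 0.02 tool shift now(mm) [-0.2  1.1  0.4] turn -0.0015 F [ 0.3 -0.4  0.3] w 0.088 j [-0.12  0.39  1.9   0.    0.85 -1.79]
[-0.0, 0.2, 0.1, np.float64(-0.0003), 0, 0, 1.0]
[-0.0, 0.2, 0.1, np.float64(-0.0003), 0, 0, 1.0]
[-0.0, 0.2, 0.1, np.float64(-0.0003), 0, 0, 1.0]
[-0.0, 0.2, 0.1, np.float64(-0.0003), 0, 0, 1.0]
[-0.0, 0.2, 0.1, np.float64(-0.0003), 0, 0, 1.0]
```

Close.

Emit:
step_arm([
  [0,0,0.5,0,0,0,0.4],
  [0,0,0,0,0,0,0.4],
  [0,0,0,0,0,0,0.4],
  [0,0,0,0,0,0,0.4],
  [0,0,0,0,0,0,0.4],
], newtons=20)

```text
clock: 3.58
ee_pos: [0.6202, -0.0493, 0.0265]
orientation: [0.707, -0.034, 0.706, 0.034]
wrist_force: [0.2, 0.0, -0.6]
grip_width: 0.0569
```

Emit:
step_arm([
  [0,0,0,0,0,0,0.4],
  [0,0,0,0,0,0,0.4],
  [-5,0,0,0,0,0,0.4],
  [-15,0,0,0,0,0,0.4],
  [-25,0,0,0,0,0,0.4],
])

```text
clock: 4.0
ee_pos: [0.6168, -0.0489, 0.068]
orientation: [0.704, -0.034, 0.709, 0.035]
wrist_force: [0.1, 0.2, -0.8]
grip_width: 0.0536
```

Emit:
step_arm([
  [-30,0,0,0,0,0,0.4],
  [-30,0,0,0,0,0,0.4],
  [-15,0,0,0,0,0,0.4],
  [0,0,0,0,0,0,0.4],
  [0,0,0,0,0,0,0.4],
])

```text
clock: 4.42
ee_pos: [0.6203, -0.0493, 0.1466]
orientation: [0.707, -0.035, 0.706, 0.034]
wrist_force: [-0.4, -0.5, -1.2]
grip_width: 0.0532
```

```bash
python3 - <<'E'
from h import *
s,T,st=wrist('w3.png'); print(st['ee_pos'],st['clock'],st['wrist_force']); np.savez('/tmp/w3.npz',T=T,**s)
plan([.582,.2145,.146],95)
E
```

```text
[ 0.62027244 -0.04933081  0.14664044] 4.4167 [-0.41815343 -0.48623672 -1.18720199]
clock 4.4667 pos [ 0.6191 -0.0492  0.1449] yaw 95.57 tilt 0.06 tool shift now(mm) [ -1.1 266.  -11.3] turn 0.0099 F [ 0.3  0.5 -1.5] w 0.0532 j [-0.12  0.25  1.83 -0.    1.06 -1.79]
[-0.1, 26.6, -1.1, np.float64(0.001), 0, 0, 1.0]
[-0.1, 26.6, -1.2, np.float64(0.001), 0, 0, 1.0]
[-0.1, 26.6, -1.2, np.float64(0.001), 0, 0, 1.0]
[-0.1, 26.6, -1.2, np.float64(0.001), 0, 0, 1.0]
[-0.1, 26.6, -1.2, np.float64(0.001), 0, 0, 1.0]
[-0.1, 26.6, -1.3, np.float64(0.001), 0, 0, 1.0]
[-0.1, 26.6, -1.3, np.float64(0.001), 0, 0, 1.0]
[-0.1, 26.6, -1.3, np.float64(0.001), 0, 0, 1.0]
[-0.1, 26.6, -1.3, np.float64(0.001), 0, 0, 1.0]
[-0.1, 26.6, -1.4, np.float64(0.001), 0, 0, 1.0]
```

View pics/w3.png

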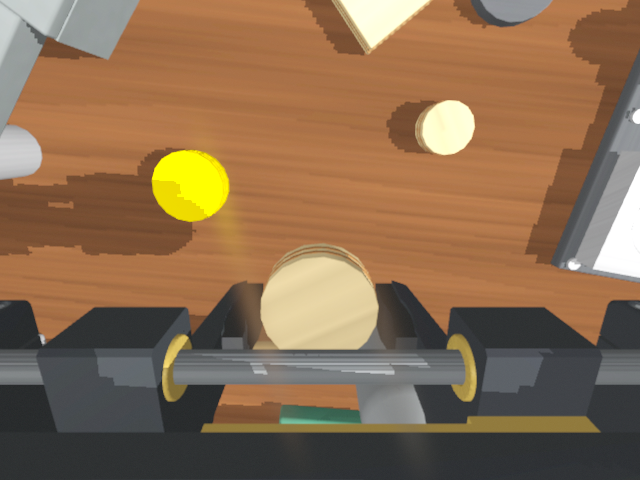

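The blank is held centred at (319,305). Now moving over the nest.

Emit:
step_arm([
  [0,20,-2,0,0,0,0.4],
  [0,30,-3,0,0,0,0.4],
  [0,35,-2,0.002,0,0,0.4],
  [0,35,-1,0.002,0,0,0.4],
  [0,35,-1,0.002,0,0,0.4],
])

```text
clock: 4.88
ee_pos: [0.5936, 0.105, 0.1426]
orientation: [0.705, -0.032, 0.708, 0.032]
wrist_force: [0.3, 0.7, 0.0]
grip_width: 0.0531
```

Emit:
step_arm([
  [0,35,-1,0.002,0,0,0.4],
  [0,35,-1,0.002,0,0,0.4],
  [0,20,0,0,0,0,0.4],
  [0,0,0,0,0,0,0.4],
  [0,0,0,0,0,0,0.4],
])

```text
clock: 5.3
ee_pos: [0.5841, 0.1942, 0.143]
orientation: [0.705, -0.032, 0.708, 0.031]
wrist_force: [-0.3, -0.9, -0.6]
grip_width: 0.0532
```

```bash
python3 - <<'E'
from h import *
s,T,st=wrist('w4.png'); print(st['ee_pos'],st['clock'],st['wrist_force']); np.savez('/tmp/w4.npz',T=T,**s)
plan([.582,.2145,.06],95)
s=snap('top','top4.png'); np.savez('/tmp/top4.npz',**s)
E
```

```text
[0.58408302 0.19417264 0.14303606] 5.3 [-0.26423945 -0.94722211 -0.60383531]
clock 5.35 pos [0.5845 0.1932 0.1434] yaw 95.07 tilt 0.23 tool shift now(mm) [83.4 21.6 -0.3] turn 0.0011 F [ 0.  -1.3 -1.2] w 0.0534 j [ 0.28  0.25  1.84 -0.    1.06 -1.38]
[16.7, 4.3, -0.1, np.float64(0.0002), 0, 0, 1.0]
[16.7, 4.3, -0.1, np.float64(0.0002), 0, 0, 1.0]
[16.7, 4.3, -0.1, np.float64(0.0002), 0, 0, 1.0]
[16.7, 4.3, -0.1, np.float64(0.0002), 0, 0, 1.0]
[16.7, 4.3, -0.1, np.float64(0.0002), 0, 0, 1.0]
```

View pics/w4.png

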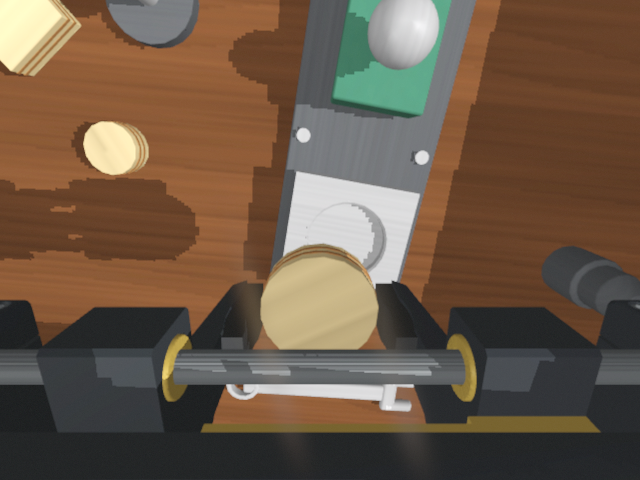

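```bash
python3 - <<'E'
from meas import *
s=dict(np.load('/tmp/w4.npz')); T=s['T']; W=world_map(s,T); Z=W[...,2]
m=(Z>.062)&(Z<.1)&win((402,40),40); P=W[m]
f=lambda p: np.linalg.norm(P-p,axis=1)-.018
b=least_squares(f,[.45,.224,.074],loss='soft_l1',f_scale=.001).x;print('ball',m.sum(),b)
# block top pixels incl cavity
m=(Z>.020)&(Z<.045); m[:150]=0;m[285:]=0;m[:,:270]=0;m[:,440:]=0
top=(Z>.029)&m
c=max(cv2.findContours(top.astype(np.uint8),0,1)[0],key=cv2.contourArea)
Q=ray_plane(s,c[:,0],.032,T)
for a in [-5.1]:
    a=np.radians(a); d=np.array([np.cos(a),np.sin(a)]); n=np.array([-d[1],d[0]])
    q=Q[:,:2]@np.c_[d,n]
    k=(q[:,0]>q[:,0].min()+.01)&(q[:,0]<q[:,0].min()+.05)
    print('u min',np.sort(q[:,0])[:12].round(4),'ball u,v',(b[:2]@np.c_[d,n]).round(4))
    L=q[k&(q[:,1]>np.median(q[:,1])+.02)]; Rr=q[k&(q[:,1]<np.median(q[:,1])-.02)]
    print(len(L),len(Rr)); 
    for E in (L,Rr): pf=np.polyfit(E[:,0],E[:,1],1); print('edge slope deg',np.degrees(pf[0]),np.median(E[:,1]),'at mid',np.polyval(pf,q[:,0].min()+.045))
# held blank
m=(Z>.12)&(Z<.15); m&=win((319,305),70); P=W[m]; print(m.sum(),P[:,2].min(),np.percentile(P[:,2],[5,50,95]))
hsv=cv2.cvtColor(s['img'],cv2.COLOR_RGB2HSV)
zt=np.median(Z[270:340,290:350]); print('blank top z',zt)
m=(abs(Z-zt)<.004)&(hsv[...,1]>60)&(hsv[...,2]>150)&win((319,300),70)
c=max(cv2.findContours(m.astype(np.uint8),0,1)[0],key=cv2.contourArea); Q=ray_plane(s,c[:,0],zt,T)
c=c[:,0]; Q=Q[(c[:,1]<345)]
Q4=(np.c_[Q,np.ones(len(Q))])@np.linalg.inv(T@np.linalg.inv(s['T_tool_cam'])).T
print('in tool y,z circle',circ(Q4[:,1:3]), Q4[:,0].mean(), np.ptp(Q4[:,1]))
E
```

```text
ball 4117 [0.45184636 0.22566075 0.07303703]
u min [0.5147 0.5148 0.5148 0.5148 0.5148 0.5148 0.5148 0.5148 0.5148 0.5149
 0.5149 0.5149] ball u,v [0.43   0.2649]
78 96
edge slope deg -17.958900641943387 0.309156835360227 at mid 0.3000496880261736
edge slope deg -1.9325749679493274 0.22071690331734614 at mid 0.22894496994815525
11366 0.12008056506761608 [0.12873438 0.13573123 0.1425741 ]
blank top z 0.13577520890029676
in tool y,z circle [ 0.00020764 -0.00042786  0.0264031 ] 0.007307550639657073 0.05263127368267799
```

Emit:
step_arm([
  [10,10,-0.5,0,0,0,0.4],
  [20,10.4,-0.4,0,0,0,0.4],
  [20,0,0,0,0,0,0.4],
  [16,0,0,0,0,0,0.4],
  [0,0,0,0,0,0,0.4],
])

```text
clock: 5.82
ee_pos: [0.58, 0.2122, 0.0747]
orientation: [0.704, -0.031, 0.709, 0.03]
wrist_force: [-1.1, 0.4, -0.6]
grip_width: 0.0532
```

Emit:
step_arm([
  [0,0,0,0,0,0,0.4],
  [0,0,0,0,0,0,0.4],
  [0,0,0,0,0,0,0.4],
  [0,0,0,0,0,0,0.4],
  [0,0,0,0,0,0,0.4],
])

```text
clock: 6.23
ee_pos: [0.5841, 0.214, 0.081]
orientation: [0.707, -0.031, 0.706, 0.031]
wrist_force: [-0.8, -0.2, -0.0]
grip_width: 0.0534
```

```bash
python3 - <<'E'
from h import *
plan([.5817,.2141,.052],95)
s=snap('top','top5.png'); np.savez('/tmp/top5.npz',**s)
a=cv2.resize(s['img'][180:330,150:290,::-1],None,fx=4,fy=4); cv2.imwrite('pics/top5c.png',a)
wrist('w5.png')
plan([.5817,.2141,.052],95)
E
```

```text
clock 6.2333 pos [0.5841 0.214  0.081 ] yaw 94.98 tilt 0.13 tool shift now(mm) [29.   0.3 -2.4] turn -0.0003 F [-0.8 -0.2 -0. ] w 0.0534 j [ 0.31  0.32  1.87  0.    0.94 -1.35]
[5.8, 0.1, -0.5, np.float64(-0.0001), 0, 0, 1.0]
[5.8, 0.1, -0.5, np.float64(-0.0001), 0, 0, 1.0]
[5.8, 0.1, -0.5, np.float64(-0.0001), 0, 0, 1.0]
[5.8, 0.1, -0.5, np.float64(-0.0001), 0, 0, 1.0]
[5.8, 0.1, -0.5, np.float64(-0.0001), 0, 0, 1.0]
clock 6.3333 pos [0.5837 0.214  0.0806] yaw 94.99 tilt 0.08 tool shift now(mm) [28.6  0.2 -2. ] turn -0.0002 F [ 0.3 -0.3 -1.1] w 0.0534 j [ 0.31  0.32  1.87  0.    0.94 -1.35]
[5.7, 0.0, -0.4, np.float64(-0.0), 0, 0, 1.0]
[5.7, 0.0, -0.4, np.float64(-0.0), 0, 0, 1.0]
[5.7, 0.0, -0.4, np.float64(-0.0), 0, 0, 1.0]
[5.7, 0.0, -0.4, np.float64(-0.0), 0, 0, 1.0]
[5.7, 0.0, -0.4, np.float64(-0.0), 0, 0, 1.0]
```

View pics/w5.png

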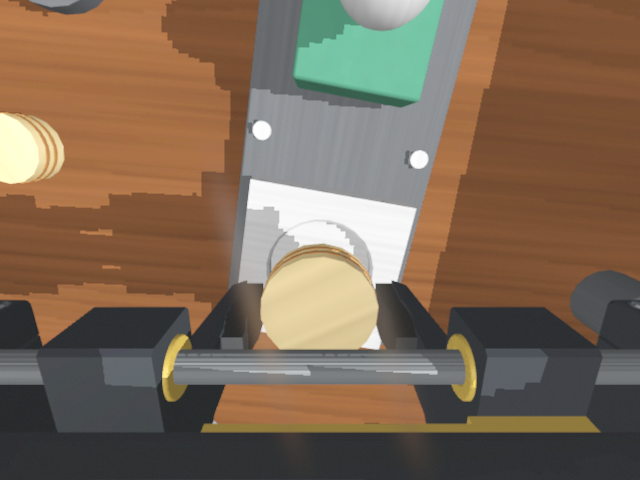

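The blank is above the nest. The block's front corners are at (249,180) and (417,208).

```bash
python3 - <<'E'
from meas import *
s,T,st=wrist(); np.savez('/tmp/w5.npz',T=T,**s); print(st['ee_pos'])
C=ray_plane(s,[(249,180),(417,208)],.032,T)[:,:2]; print(C,np.linalg.norm(C[1]-C[0]))
m=C.mean(0); d=C[0]-C[1]; d/=np.linalg.norm(d); f=np.array([d[1],-d[0]]); print('dir deg',np.degrees(np.arctan2(f[1],f[0])),'nest',m+f*.045)
E
```

```text
[0.58368937 0.21402947 0.08055433]
[[0.53286315 0.17329119]
 [0.53981841 0.26335613]] 0.09033309939948343
dir deg 175.58409886079255 nest [0.49147437 0.22178847]
```

Emit:
step_arm([
  [6,0.3,-1,0,0,0,0.4],
  [8,0,-1.2,0,0,0,0.4],
  [4,0,0,0,0,0,0.4],
  [0,0,0,0,0,0,0.4],
  [0,0,0,0,0,0,0.4],
])

```text
clock: 6.8
ee_pos: [0.5802, 0.2138, 0.0606]
orientation: [0.706, -0.031, 0.707, 0.031]
wrist_force: [-0.2, 0.0, 0.0]
grip_width: 0.0532
```

Emit:
step_arm([
  [0,0,0,0,0,0,0.4],
  [0,0,0,0,0,0,0.4],
  [0,0,0,0,0,0,0.4],
  [0,0,0,0,0,0,0.4],
  [0,0,0,0,0,0,0.4],
])

```text
clock: 7.22
ee_pos: [0.5812, 0.2141, 0.062]
orientation: [0.707, -0.031, 0.706, 0.031]
wrist_force: [-0.5, -0.1, 0.3]
grip_width: 0.0537
```

```bash
python3 - <<'E'
from h import *
wrist('w6.png')
plan([.5817,.2143,.052],95)
E
```

```text
clock 7.2667 pos [0.5811 0.214  0.0619] yaw 94.99 tilt 0.02 tool shift now(mm) [9.9 0.2 0.6] turn -0.0001 F [ 0.4  0.6 -0.1] w 0.0533 j [ 0.31  0.34  1.89  0.    0.91 -1.35]
[2.0, 0.0, 0.1, np.float64(-0.0), 0, 0, 1.0]
[2.0, 0.0, 0.1, np.float64(-0.0), 0, 0, 1.0]
[2.0, 0.0, 0.1, np.float64(-0.0), 0, 0, 1.0]
[2.0, 0.0, 0.1, np.float64(-0.0), 0, 0, 1.0]
[2.0, 0.0, 0.1, np.float64(-0.0), 0, 0, 1.0]
```

View pics/w6.png

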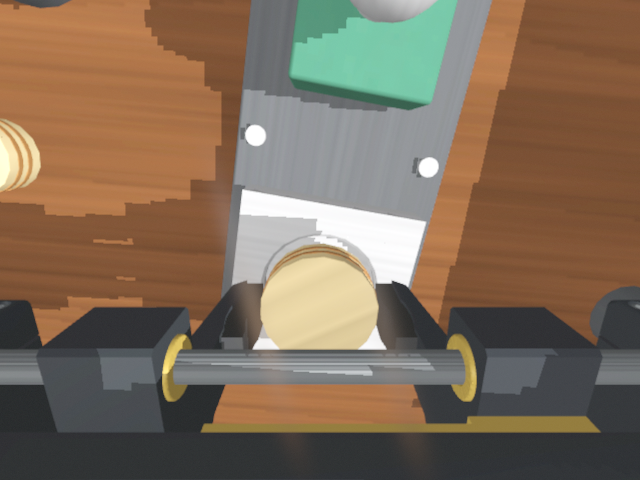

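Emit:
step_arm([
  [2,0.2,0.6,0,0,0,0.4],
  [2,0,0,0,0,0,0.4],
  [2,0,0,0,0,0,0.4],
  [0,0,0,0,0,0,0.4],
  [0,0,0,0,0,0,0.4],
])

```text
clock: 7.68
ee_pos: [0.5813, 0.2142, 0.0553]
orientation: [0.706, -0.031, 0.707, 0.031]
wrist_force: [-0.6, 0.8, -0.8]
grip_width: 0.053
```

Emit:
step_arm([
  [1,0,0,0,0,0,0.4],
  [1,0,0,0,0,0,0.4],
  [1,0,0,0,0,0,0.4],
  [0,0,0,0,0,0,0.4],
  [0,0,0,0,0,0,0.4],
])

```text
clock: 8.1
ee_pos: [0.5815, 0.2142, 0.0526]
orientation: [0.706, -0.031, 0.707, 0.031]
wrist_force: [-0.2, -0.1, 0.5]
grip_width: 0.0531
```

Emit:
step_arm([
  [0.5,0,0,0,0,0,0.4],
  [0.5,0,0,0,0,0,0.4],
  [0,0,0,0,0,0,0.4],
  [0,0,0,0,0,0,0.4],
  [0,0,0,0,0,0,0.4],
])

```text
clock: 8.52
ee_pos: [0.5816, 0.2143, 0.0517]
orientation: [0.706, -0.031, 0.706, 0.031]
wrist_force: [-0.7, -0.1, -0.6]
grip_width: 0.0535
```

```bash
python3 - <<'E'
from h import *
plan([.5817,.2143,.052],95)
E
```

```text
clock 8.5167 pos [0.5816 0.2143 0.0517] yaw 95.0 tilt 0.0 tool shift now(mm) [-0.3  0.   0.1] turn -0.0 F [-0.7 -0.1 -0.6] w 0.0535 j [ 0.31  0.36  1.89 -0.    0.89 -1.35]
[-0.1, 0.0, 0.0, np.float64(-0.0), 0, 0, 1.0]
[-0.1, 0.0, 0.0, np.float64(-0.0), 0, 0, 1.0]
[-0.1, 0.0, 0.0, np.float64(-0.0), 0, 0, 1.0]
[-0.1, 0.0, 0.0, np.float64(-0.0), 0, 0, 1.0]
[-0.1, 0.0, 0.0, np.float64(-0.0), 0, 0, 1.0]
```

Nothing catches and the blank is almost on the floor, so I release.

Emit:
step_arm([
  [0,0,0,0,0,0,0.7],
  [0,0,0,0,0,0,0.85],
  [0,0,0,0,0,0,1],
  [0,0,0,0,0,0,1],
  [0,0,0,0,0,0,1],
])

```text
clock: 8.93
ee_pos: [0.5816, 0.2143, 0.0518]
orientation: [0.706, -0.031, 0.706, 0.031]
wrist_force: [0.6, -0.2, 0.5]
grip_width: 0.0847
```

Emit:
step_arm([
  [0,0,0,0,0,0,1],
  [-10,0,0,0,0,0,1],
  [-25,0,0,0,0,0,1],
  [-35,0,0,0,0,0,1],
  [-35,0,0,0,0,0,1],
])

```text
clock: 9.35
ee_pos: [0.5805, 0.2139, 0.1572]
orientation: [0.705, -0.031, 0.707, 0.031]
wrist_force: [1.1, 0.7, -0.6]
grip_width: 0.0883
```

Emit:
step_arm([
  [-20,0,-30,0,0,0,1],
  [0,0,-35,0,0,0,1],
  [0,0,0,0,0,0,1],
  [0,0,0,0,0,0,1],
  [0,0,0,0,0,0,1],
])

```text
clock: 9.77
ee_pos: [0.5172, 0.2087, 0.1774]
orientation: [0.707, -0.031, 0.706, 0.031]
wrist_force: [-0.2, -1.0, 0.3]
grip_width: 0.0877
```

```bash
python3 - <<'E'
from h import *
s,T,st=wrist('w7.png'); print(st['ee_pos'],st['clock']); np.savez('/tmp/w7.npz',T=T,**s)
plan([.517,-.2548,.2],58)
E
```

```text
[0.51716522 0.20874929 0.17743192] 9.7667
clock 9.8167 pos [0.5176 0.2088 0.1772] yaw 95.0 tilt 0.08 tool shift now(mm) [ -22.9 -461.7  -41. ] turn 0.6458 F [-0.2  0.6  0.7] w 0.0884 j [ 0.34  0.11  1.94 -0.    1.09 -1.32]
[-1.5, -30.8, -2.7, np.float64(0.0431), 0, 0, 1.0]
[-1.5, -30.9, -1.4, np.float64(0.0431), 0, 0, 1.0]
[-1.5, -30.9, -0.1, np.float64(0.0431), 0, 0, 1.0]
[-1.5, -30.9, 1.3, np.float64(0.0431), 0, 0, 1.0]
[-1.5, -30.8, 2.6, np.float64(0.0431), 0, 0, 1.0]
[-1.5, -30.7, 3.9, np.float64(0.0431), 0, 0, 1.0]
[-1.5, -30.5, 5.2, np.float64(0.0431), 0, 0, 1.0]
[-1.5, -30.2, 6.5, np.float64(0.0431), 0, 0, 1.0]
[-1.5, -29.9, 7.8, np.float64(0.0431), 0, 0, 1.0]
[-1.5, -29.5, 9.1, np.float64(0.0431), 0, 0, 1.0]
[-1.5, -29.1, 10.4, np.float64(0.0431), 0, 0, 1.0]
[-1.5, -28.6, 11.6, np.float64(0.0431), 0, 0, 1.0]
[-1.5, -28.1, 12.8, np.float64(0.0431), 0, 0, 1.0]
[-1.5, -27.5, 14.0, np.float64(0.0431), 0, 0, 1.0]
[-1.5, -26.9, 15.2, np.float64(0.0431), 0, 0, 1.0]
```

View pics/w7.png

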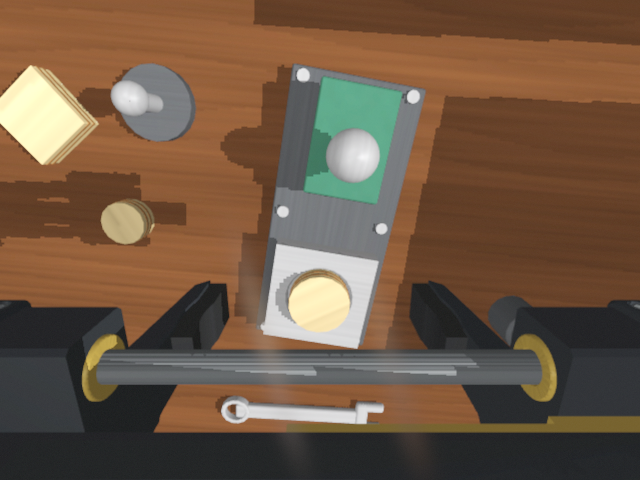

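The blank sits in the nest at (319,300). I check its height and tilt, and measure the ball again.

```bash
python3 - <<'E'
from meas import *
s=dict(np.load('/tmp/w7.npz')); T=s['T']; W=world_map(s,T); Z=W[...,2]
m=(Z>.039)&(Z<.05)&win((319,300),36); P=W[m]
A=np.c_[P[:,:2]-P[:,:2].mean(0),np.ones(len(P))]; co=np.linalg.lstsq(A,P[:,2],rcond=None)[0]; print('blank top',co,m.sum())
c=max(cv2.findContours(m.astype(np.uint8),0,1)[0],key=cv2.contourArea); print(circ(ray_plane(s,c[:,0],.044,T)))
m=(Z>.062)&(Z<.1)&win((352,155),34); P=W[m]
f=lambda p: np.linalg.norm(P-p,axis=1)-.018
print('ball',least_squares(f,[.45,.224,.074],loss='soft_l1',f_scale=.001).x)
m=(Z>.027)&(Z<.06)&win((318,297),70); c=max(cv2.findContours(m.astype(np.uint8),0,1)[0],key=cv2.contourArea);print('nest',rect(ray_plane(s,c[:,0],.032,T)))
E
```

```text
blank top [0.0073992  0.00077012 0.04296269] 2738
[0.58040546 0.21435268 0.02661291]
ball [0.45202078 0.22571528 0.07302012]
nest (array([0.58024011, 0.2142688 ]), (89.7004165649414, 91.38489532470703), 85.01174926757812)
```

Emit:
step_arm([
  [-4,-32,-3,0.043,0,0,1],
  [-4,-32,-1,0.043,0,0,1],
  [-4,-32,0,0.043,0,0,1],
  [-4,-32,1,0.043,0,0,1],
  [-4,-32,3,0.043,0,0,1],
])

```text
clock: 10.23
ee_pos: [0.5179, 0.0468, 0.1968]
orientation: [0.706, 0.046, 0.706, -0.046]
wrist_force: [0.5, -0.0, -0.2]
grip_width: 0.0882
```

Emit:
step_arm([
  [-4,-32,4,0.043,0,0,1],
  [-4,-32,5,0.043,0,0,1],
  [-4,-32,7,0.043,0,0,1],
  [-4,-32,8,0.043,0,0,1],
  [-4,-31,9,0.043,0,0,1],
])

```text
clock: 10.65
ee_pos: [0.5164, -0.1166, 0.2169]
orientation: [0.697, 0.121, 0.696, -0.122]
wrist_force: [1.4, -0.0, -0.3]
grip_width: 0.0884
```

Emit:
step_arm([
  [-4,-30,11,0.043,0,0,1],
  [-4,-30,12,0.043,0,0,1],
  [-4,-28,13,0.043,0,0,1],
  [0,-28,14,0.043,0,0,1],
  [0,0,0,0.043,0,0,1],
])

```text
clock: 11.07
ee_pos: [0.5166, -0.2468, 0.2291]
orientation: [0.68, 0.196, 0.678, -0.198]
wrist_force: [-0.2, 0.2, 0.4]
grip_width: 0.0881
```

Emit:
step_arm([
  [0,0,0,0,0,0,1],
  [0,0,0,0,0,0,1],
  [0,0,0,0,0,0,1],
  [0,0,0,0,0,0,1],
  [0,0,0,0,0,0,1],
])

```text
clock: 11.48
ee_pos: [0.5157, -0.2399, 0.2286]
orientation: [0.68, 0.194, 0.68, -0.194]
wrist_force: [0.7, 0.1, 0.9]
grip_width: 0.0878
```

```bash
python3 - <<'E'
from h import *
s,T,st=wrist('w8.png'); np.savez('/tmp/w8.npz',T=T,**s)
plan([.517,-.2548,.2],58)
E
```

```text
clock 11.5333 pos [ 0.5157 -0.24    0.2287] yaw 58.14 tilt 0.01 tool shift now(mm) [ 28.7 -11.9   8.9] turn 0.0024 F [-0.5 -0.6  0.3] w 0.0878 j [-0.48  0.08  1.87  0.    1.19 -1.49]
[5.7, -2.4, 1.8, np.float64(0.0005), 0, 0, 1.0]
[5.7, -2.4, 1.8, np.float64(0.0005), 0, 0, 1.0]
[5.7, -2.4, 1.8, np.float64(0.0005), 0, 0, 1.0]
[5.7, -2.4, 1.8, np.float64(0.0005), 0, 0, 1.0]
[5.7, -2.4, 1.8, np.float64(0.0005), 0, 0, 1.0]
```

View pics/w8.png

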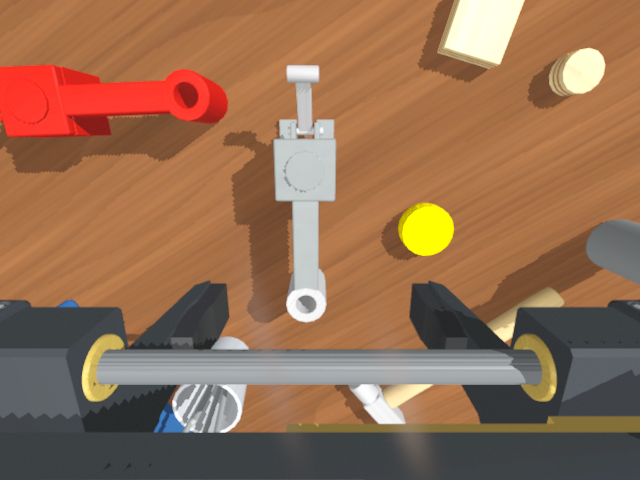

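The wrist view shows the guide clearly: socket (305,170), ring (306,303), lever bar (303,73). The cup of bits stands ahead at (210,385).

```bash
python3 - <<'E'
from meas import *
s=dict(np.load('/tmp/w8.npz')); T=s['T']; W=world_map(s,T); Z=W[...,2]
hsv=cv2.cvtColor(s['img'],cv2.COLOR_RGB2HSV)
m=(Z>.053)&(Z<.068)&(hsv[...,1]<60); m[:,:250]=0; m[:,360:]=0; m[:130]=0; m[330:]=0
P=W[m]; d=np.array([np.cos(np.radians(-32)),np.sin(np.radians(-32))])
o=np.array([.578,-.293])
for it in range(3):
    n=np.array([-d[1],d[0]]); q=(P[:,:2]-o)@np.c_[d,n]
    k=[(a,(q[(q[:,0]>a)&(q[:,0]<a+.006),1])) for a in np.arange(-.096,-.03,.006)]
    xs=np.array([a+.003 for a,_ in k]); ys=np.array([(v.min()+v.max())/2 for _,v in k]); w=np.array([v.max()-v.min() for _,v in k])
    pf=np.polyfit(xs,ys,1); ang=np.arctan2(d[1],d[0])+np.arctan(pf[0]); 
    o=o+n*pf[1]; d=np.array([np.cos(ang),np.sin(ang)])
print('yaw',np.degrees(ang),'width',w.mean())
n=np.array([-d[1],d[0]]); q=(P[:,:2]-o)@np.c_[d,n]
sel=abs(q[:,1])>.022; print('socket x range',q[sel,0].min(),q[sel,0].max(),'y',q[sel,1].min(),q[sel,1].max(),'ring max',np.sort(q[:,0])[-5:])
ring=(q[:,0]>-.019); print('ring y',q[ring,1].min(),q[ring,1].max())
sc=(q[sel,0].min()+q[sel,0].max())/2; rc=np.sort(q[:,0])[-3]-.02
print('sc',sc,'rc',rc); org=o+d*((sc+rc-.13)/2); print('origin',org,'grip',org+.058*d)
# lever tip
m=(Z>.07)&(Z<.1)&win((303,73),25); print('tip',W[m].mean(0), (W[m].mean(0)[:2]-org)@np.c_[d,n])
print('bench',np.median(Z[230:260,150:200]))
E
```

```text
yaw -31.900995246491807 width 0.02280216721567918
socket x range -0.15529861524165256 -0.10156987523920251 y -0.026835578696187204 0.027011991563767983 ring max [0.02004589 0.02029963 0.02031547 0.02075577 0.02164753]
ring y -0.019312143458627806 0.019381805747436903
sc -0.12843424524042754 rc 0.00031547032552856763
origin [ 0.46791712 -0.22562443] grip [ 0.51715694 -0.25627471]
tip [ 0.40688515 -0.18757763  0.07880344] [-7.19198019e-02  4.77781663e-05]
bench -0.0007675606017009673
```

```bash
python3 - <<'E'
from h import *
plan([.5172,-.2563,.1],58.1)
E
```

```text
clock 11.5333 pos [ 0.5157 -0.24    0.2287] yaw 58.14 tilt 0.01 tool shift now(mm) [128.7 -13.1   9.9] turn 0.0006 F [-0.5 -0.6  0.3] w 0.0878 j [-0.48  0.08  1.87  0.    1.19 -1.49]
[25.7, -2.6, 2.0, np.float64(0.0001), 0, 0, 1.0]
[25.7, -2.6, 2.0, np.float64(0.0001), 0, 0, 1.0]
[25.7, -2.6, 2.0, np.float64(0.0001), 0, 0, 1.0]
[25.7, -2.6, 2.0, np.float64(0.0001), 0, 0, 1.0]
[25.7, -2.6, 2.0, np.float64(0.0001), 0, 0, 1.0]
```

Emit:
step_arm([
  [15,-4,3,0,0,0,1],
  [30,-4,3,0,0,0,1],
  [35,-4,3,0,0,0,1],
  [30,-1,1,0,0,0,1],
  [19,0,0,0,0,0,1],
])

```text
clock: 11.95
ee_pos: [0.5156, -0.2559, 0.0966]
orientation: [0.679, 0.195, 0.681, -0.194]
wrist_force: [-0.7, 0.4, 0.5]
grip_width: 0.0886
```

Emit:
step_arm([
  [0,0,0,0,0,0,1],
  [0,0,0,0,0,0,1],
  [0,0,0,0,0,0,1],
  [0,0,0,0,0,0,1],
  [0,0,0,0,0,0,1],
])

```text
clock: 12.37
ee_pos: [0.5186, -0.2577, 0.102]
orientation: [0.681, 0.194, 0.678, -0.195]
wrist_force: [-0.4, -0.8, 0.2]
grip_width: 0.0881
```

```bash
python3 - <<'E'
from h import *
plan([.5172,-.2563,.046],58.1)
E
```

```text
clock 12.3667 pos [ 0.5186 -0.2577  0.102 ] yaw 58.06 tilt 0.23 tool shift now(mm) [56.   0.4 -2.2] turn -0.0007 F [-0.4 -0.8  0.2] w 0.0881 j [-0.5   0.22  1.96  0.    0.96 -1.52]
[11.2, 0.1, -0.4, np.float64(-0.0001), 0, 0, 1.0]
[11.2, 0.1, -0.4, np.float64(-0.0001), 0, 0, 1.0]
[11.2, 0.1, -0.4, np.float64(-0.0001), 0, 0, 1.0]
[11.2, 0.1, -0.4, np.float64(-0.0001), 0, 0, 1.0]
[11.2, 0.1, -0.4, np.float64(-0.0001), 0, 0, 1.0]
```

Emit:
step_arm([
  [15,0.2,-1,0,0,0,1],
  [20,0.2,0,0,0,0,1],
  [14,0,0,0,0,0,1],
  [5,0,0,0,0,0,1],
  [0,0,0,0,0,0,1],
])

```text
clock: 12.78
ee_pos: [0.516, -0.256, 0.0452]
orientation: [0.679, 0.195, 0.68, -0.195]
wrist_force: [-1.0, 0.7, 0.2]
grip_width: 0.0882
```

Emit:
step_arm([
  [0,0,0,0,0,0,1],
  [0,0,0,0,0,0,1],
  [0,0,0,0,0,0,1],
  [0,0,0,0,0,0,1],
  [0,0,0,0,0,0,1],
])

```text
clock: 13.2
ee_pos: [0.517, -0.2565, 0.0465]
orientation: [0.68, 0.195, 0.679, -0.195]
wrist_force: [-0.1, -0.3, 0.1]
grip_width: 0.0883
```

```bash
python3 - <<'E'
from h import *
wrist('w9.png')
plan([.5172,-.2563,.046],58.1)
E
```

```text
clock 13.25 pos [ 0.5168 -0.2564  0.0463] yaw 58.04 tilt 0.06 tool shift now(mm) [0.3 0.3 0.2] turn -0.001 F [-0.7  0.2 -0.2] w 0.0881 j [-0.5   0.3   1.99 -0.    0.86 -1.52]
[0.1, 0.1, 0.0, np.float64(-0.0002), 0, 0, 1.0]
[0.1, 0.1, 0.0, np.float64(-0.0002), 0, 0, 1.0]
[0.1, 0.1, 0.0, np.float64(-0.0002), 0, 0, 1.0]
[0.1, 0.1, 0.0, np.float64(-0.0002), 0, 0, 1.0]
[0.1, 0.1, 0.0, np.float64(-0.0002), 0, 0, 1.0]
```

View pics/w9.png

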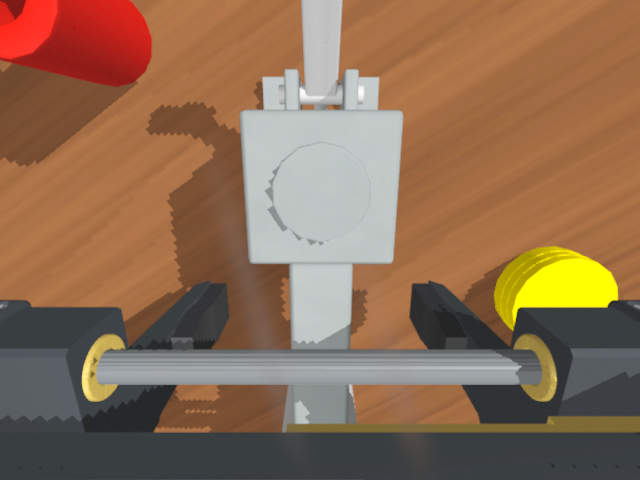

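The beam is centred between the fingers, so I close with 55 N.

Emit:
step_arm([
  [0,0,0,0,0,0,0.1],
  [0,0,0,0,0,0,0.1],
  [0,0,0,0,0,0,0.1],
  [0,0,0,0,0,0,0.1],
  [0,0,0,0,0,0,0.1],
], newtons=55)

```text
clock: 13.67
ee_pos: [0.5164, -0.2562, 0.0456]
orientation: [0.68, 0.195, 0.68, -0.195]
wrist_force: [-0.4, 0.6, 0.1]
grip_width: 0.057
```

Emit:
step_arm([
  [0,0,0,0,0,0,0.1],
  [0,0,0,0,0,0,0.1],
  [0,0,0,0,0,0,0.1],
  [0,0,0,0,0,0,0.1],
  [0,0,0,0,0,0,0.1],
])

```text
clock: 14.08
ee_pos: [0.5166, -0.256, 0.0458]
orientation: [0.68, 0.195, 0.68, -0.195]
wrist_force: [0.7, 2.8, -1.6]
grip_width: 0.024
```

Emit:
step_arm([
  [-2,0,0,0,0,0,0.1],
  [-5,0,0,0,0,0,0.1],
  [-8,0,0,0,0,0,0.1],
  [-5,0,0,0,0,0,0.1],
  [0,0,0,0,0,0,0.1],
])

```text
clock: 14.5
ee_pos: [0.5173, -0.2568, 0.0671]
orientation: [0.681, 0.194, 0.679, -0.195]
wrist_force: [-0.0, 0.4, -6.7]
grip_width: 0.0234
```

```bash
python3 - <<'E'
from h import *
s,T,st=wrist('w10.png'); np.savez('/tmp/w10.npz',T=T,**s); print(st['moment'])
plan([.5172,-.2563,.2],58.1)
s=snap('scene'); cv2.imwrite('pics/s10.png',cv2.resize(s['img'][200:400,120:340,::-1],None,fx=3.5,fy=3))
E
```

```text
[-0.05027979 -0.05137032 -0.01772986]
clock 14.55 pos [ 0.5171 -0.2567  0.0667] yaw 58.04 tilt 0.11 tool shift now(mm) [-1.333e+02  4.000e-01  1.000e-01] turn -0.0011 F [ 0.   0.1 -6.4] w 0.0232 j [-0.5   0.27  1.98 -0.    0.89 -1.52]
[-26.7, 0.1, -0.0, np.float64(-0.0002), 0, 0, 1.0]
[-26.7, 0.1, -0.0, np.float64(-0.0002), 0, 0, 1.0]
[-26.7, 0.1, -0.0, np.float64(-0.0002), 0, 0, 1.0]
[-26.7, 0.1, -0.0, np.float64(-0.0002), 0, 0, 1.0]
[-26.7, 0.1, -0.0, np.float64(-0.0002), 0, 0, 1.0]
```

View pics/s10.png

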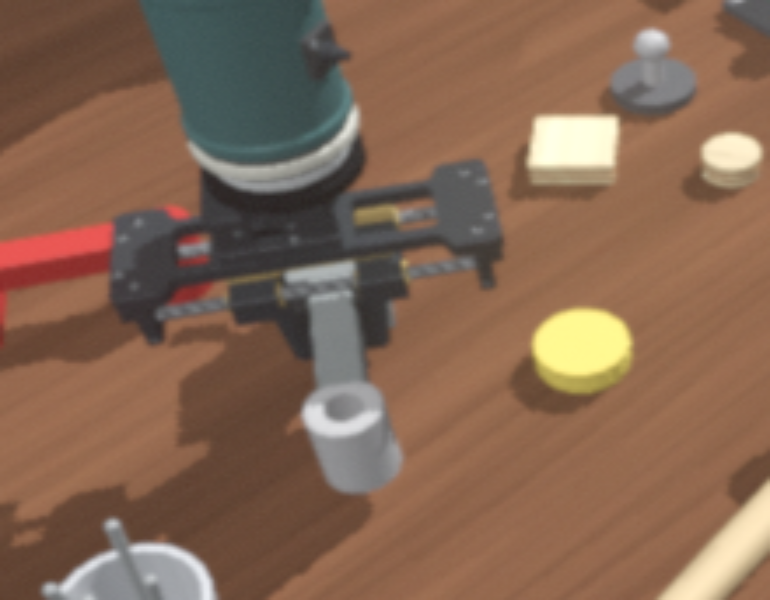

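Emit:
step_arm([
  [-15,0,0,0,0,0,0.1],
  [-25,0,0,0,0,0,0.1],
  [-30,0,0,0,0,0,0.1],
  [-25,0,0,0,0,0,0.1],
  [-15,0,0,0,0,0,0.1],
])

```text
clock: 15.02
ee_pos: [0.5176, -0.2569, 0.1788]
orientation: [0.681, 0.194, 0.678, -0.195]
wrist_force: [0.4, -0.6, -5.1]
grip_width: 0.0233
```

Emit:
step_arm([
  [0,0,0,0,0,0,0.1],
  [0,0,0,0,0,0,0.1],
  [0,0,0,0,0,0,0.1],
  [0,0,0,0,0,0,0.1],
  [0,0,0,0,0,0,0.1],
])

```text
clock: 15.43
ee_pos: [0.5152, -0.2556, 0.1734]
orientation: [0.678, 0.195, 0.681, -0.194]
wrist_force: [-0.2, -0.1, -6.6]
grip_width: 0.0238
```

```bash
cat > gt.py <<'E'
from meas import *
def guide_tool(s,pr=True):
    """guide socket top in tool frame from the wrist image"""
    Wt=world_map(s,s['T_tool_cam']); hsv=cv2.cvtColor(s['img'],cv2.COLOR_RGB2HSV)
    m=(abs(Wt[...,0]+.017)<.008)&(hsv[...,1]<60); m[:,:215]=0; m[:,430:]=0; m[300:]=0
    m=cv2.morphologyEx(m.astype(np.uint8),cv2.MORPH_OPEN,np.ones((41,41))).astype(bool)
    P=Wt[m]; c=P.mean(0); A=np.c_[P[:,1:]-c[1:],np.ones(len(P))]; co=np.linalg.lstsq(A,P[:,0],rcond=None)[0]
    ct=max(cv2.findContours(m.astype(np.uint8),0,1)[0],key=cv2.contourArea)[:,0]
    K=s['camera_matrix']; q=Wt[ct[:,1],ct[:,0]][:,1:]
    r=cv2.minAreaRect((q*1000).astype(np.float32)); print('n',m.sum(),'top x',c[0].round(4),'slopes y,z',co[:2].round(4),'rect tool y,z mm',r)
E
python3 - <<'E'
from gt import *
guide_tool(dict(np.load('/tmp/w10.npz')))
s,T,st=wrist('w11.png'); np.savez('/tmp/w11.npz',T=T,**s)
guide_tool(s)
plan([.5094,.2206,.185],84.95)
E
```

```text
gt.py:7: RuntimeWarning: Mean of empty slice.
  P=Wt[m]; c=P.mean(0); A=np.c_[P[:,1:]-c[1:],np.ones(len(P))]; co=np.linalg.lstsq(A,P[:,0],rcond=None)[0]
  ret = um.true_divide(
Traceback (most recent call last):
  File "gt.py", line 8, in guide_tool
    ct=max(cv2.findContours(m.astype(np.uint8),0,1)[0],key=cv2.contourArea)[:,0]
       ~~~^^^^^^^^^^^^^^^^^^^^^^^^^^^^^^^^^^^^^^^^^^^^^^^^^^^^^^^^^^^^^^^^^
ValueError: max() iterable argument is empty
```

```bash
python3 - <<'E'
from meas import *
s,T,st=wrist('w11.png'); np.savez('/tmp/w11.npz',T=T,**s)
Wt=world_map(s,s['T_tool_cam'])
for v in range(100,300,20): print(v,[Wt[v,u].round(3).tolist() for u in (260,320,380)])
plan([.5094,.2206,.185],84.95)
E
```

```text
100 [[0.175, -0.05, -0.106], [0.007, 0.0, -0.089], [0.174, 0.051, -0.106]]
120 [[-0.013, -0.019, -0.081], [-0.014, 0.0, -0.081], [-0.013, 0.02, -0.081]]
140 [[-0.014, -0.019, -0.075], [-0.013, 0.0, -0.075], [-0.014, 0.02, -0.075]]
160 [[-0.013, -0.02, -0.068], [-0.016, 0.0, -0.069], [-0.014, 0.02, -0.069]]
180 [[-0.013, -0.02, -0.062], [-0.016, 0.0, -0.062], [-0.013, 0.021, -0.062]]
200 [[-0.014, -0.02, -0.055], [-0.017, 0.0, -0.056], [-0.014, 0.021, -0.055]]
220 [[-0.014, -0.02, -0.048], [-0.016, 0.0, -0.048], [-0.014, 0.021, -0.048]]
240 [[-0.013, -0.021, -0.041], [-0.017, 0.0, -0.042], [-0.015, 0.022, -0.041]]
260 [[-0.012, -0.022, -0.032], [-0.013, 0.0, -0.033], [-0.013, 0.022, -0.033]]
280 [[0.173, -0.057, 0.058], [-0.013, 0.001, -0.025], [0.173, 0.06, 0.057]]
clock 15.4833 pos [ 0.5155 -0.2557  0.1737] yaw 58.04 tilt 0.19 tool shift now(mm) [ -10.5  400.9 -257.3] turn -0.4697 F [-0.  -0.1 -6.8] w 0.0233 j [-0.5   0.14  1.9  -0.    1.1  -1.52]
[-0.8, 26.7, -17.1, np.float64(-0.0313), 0, 0, 1.0]
[-0.8, 27.2, -16.3, np.float64(-0.0313), 0, 0, 1.0]
[-0.8, 27.7, -15.4, np.float64(-0.0313), 0, 0, 1.0]
[-0.8, 28.2, -14.6, np.float64(-0.0313), 0, 0, 1.0]
[-0.8, 28.7, -13.7, np.float64(-0.0313), 0, 0, 1.0]
[-0.8, 29.1, -12.8, np.float64(-0.0313), 0, 0, 1.0]
[-0.8, 29.5, -11.9, np.float64(-0.0313), 0, 0, 1.0]
[-0.8, 29.8, -10.9, np.float64(-0.0313), 0, 0, 1.0]
[-0.8, 30.1, -10.0, np.float64(-0.0313), 0, 0, 1.0]
[-0.8, 30.4, -9.0, np.float64(-0.0313), 0, 0, 1.0]
[-0.8, 30.7, -8.1, np.float64(-0.0313), 0, 0, 1.0]
[-0.8, 30.9, -7.1, np.float64(-0.0313), 0, 0, 1.0]
[-0.8, 31.2, -6.1, np.float64(-0.0313), 0, 0, 1.0]
[-0.8, 31.3, -5.2, np.float64(-0.0313), 0, 0, 1.0]
[-0.8, 31.5, -4.2, np.float64(-0.0313), 0, 0, 1.0]
```

View pics/w11.png

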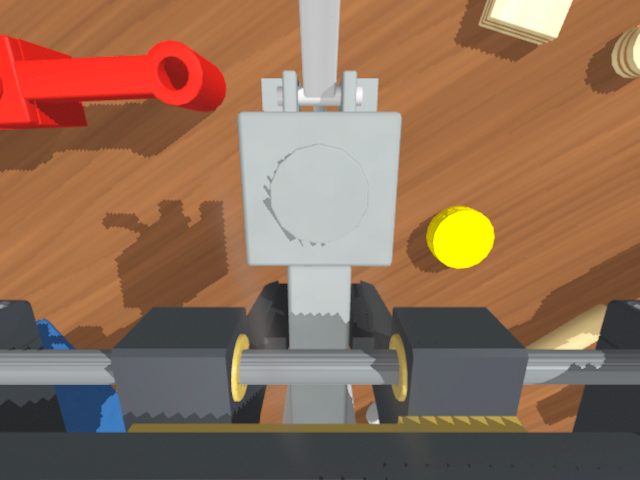

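```bash
cat > gt.py <<'E'
from meas import *
def guide_tool(s):
    Wt=world_map(s,s['T_tool_cam']); hsv=cv2.cvtColor(s['img'],cv2.COLOR_RGB2HSV)
    m=(Wt[...,0]<-.006)&(Wt[...,0]>-.03)&(hsv[...,1]<60); m[:,:215]=0; m[:,430:]=0; m[285:]=0
    m=cv2.morphologyEx(m.astype(np.uint8),cv2.MORPH_OPEN,np.ones((91,91))).astype(bool)
    P=Wt[m]; x0=np.median(P[:,0]); k=abs(P[:,0]-x0)<.0025; P=P[k]
    A=np.c_[P[:,1:],np.ones(len(P))]; co=np.linalg.lstsq(A,P[:,0],rcond=None)[0]
    ct=max(cv2.findContours(m.astype(np.uint8),0,1)[0],key=cv2.contourArea)[:,0]
    K=s['camera_matrix']; T=s['T_tool_cam']
    d=np.c_[(ct[:,0]-K[0,2])/K[0,0],-(ct[:,1]-K[1,2])/K[1,1],-np.ones(len(ct))]@T[:3,:3].T
    q=(T[:3,3]+d*((x0-T[0,3])/d[:,0])[:,None])[:,1:]
    print('n',m.sum(),'top x',x0.round(4),'slopes y,z',co[:2].round(4),'rect tool y,z mm',cv2.minAreaRect((q*1000).astype(np.float32)))
E
python3 - <<'E'
from gt import *
guide_tool(dict(np.load('/tmp/w11.npz')))
E
```

```text
return _methods._mean(a, axis=axis, dtype=dtype,
  ret = ret.dtype.type(ret / rcount)
Traceback (most recent call last):
  File "gt.py", line 8, in guide_tool
    ct=max(cv2.findContours(m.astype(np.uint8),0,1)[0],key=cv2.contourArea)[:,0]
       ~~~^^^^^^^^^^^^^^^^^^^^^^^^^^^^^^^^^^^^^^^^^^^^^^^^^^^^^^^^^^^^^^^^^
ValueError: max() iterable argument is empty
```

```bash
sed -i 's/    m=cv2.morphologyEx(m.astype(np.uint8),cv2.MORPH_OPEN,np.ones((91,91))).astype(bool)/    m=cv2.morphologyEx(m.astype(np.uint8),cv2.MORPH_CLOSE,np.ones((9,9)));m=cv2.morphologyEx(m,cv2.MORPH_OPEN,np.ones((71,71))).astype(bool)/' gt.py
python3 - <<'E'
from gt import *
s=dict(np.load('/tmp/w11.npz'))
guide_tool(s)
Wt=world_map(s,s['T_tool_cam']); hsv=cv2.cvtColor(s['img'],cv2.COLOR_RGB2HSV); print(hsv[130:260:30,260:390:40].reshape(-1,3)[:6])
E
```

```text
n 23515 top x -0.0137 slopes y,z [-0.002  -0.0035] rect tool y,z mm ((-0.04453086853027344, -57.30986022949219), (52.379234313964844, 52.781864166259766), 89.92489624023438)
[[ 95   8 202]
 [ 86   9 201]
 [ 83  10 202]
 [ 77   9 203]
 [ 86   9 203]
 [ 86   9 201]]
```

The guide is held level and straight, with the socket centre 57.3 mm behind the TCP. Next I carry it over to the jig.

Emit:
step_arm([
  [-1,18,-11,-0.02,0,0,0.1],
  [-1,27,-16,-0.031,0,0,0.1],
  [-1,28,-15,-0.031,0,0,0.1],
  [-1,28,-15,-0.031,0,0,0.1],
  [-1,29,-14,-0.031,0,0,0.1],
])

```text
clock: 15.9
ee_pos: [0.5159, -0.1068, 0.1798]
orientation: [0.692, 0.145, 0.693, -0.145]
wrist_force: [1.8, -0.8, -6.7]
grip_width: 0.0232
```

Emit:
step_arm([
  [-1,29,-13,-0.031,0,0,0.1],
  [-1,29.5,-12,-0.031,0,0,0.1],
  [-1,30,-11,-0.031,0,0,0.1],
  [-1,30,-10,-0.031,0,0,0.1],
  [-1,30,-9,-0.031,0,0,0.1],
])

```text
clock: 16.32
ee_pos: [0.5155, 0.052, 0.185]
orientation: [0.701, 0.091, 0.702, -0.091]
wrist_force: [0.8, 0.1, -6.2]
grip_width: 0.0238
```

```bash
python3 - <<'E'
from h import *
plan([.5091,.2207,.185],84.95)
E
```

```text
clock 16.3167 pos [0.5155 0.052  0.185 ] yaw 75.26 tilt 0.06 tool shift now(mm) [  0.  161.5 -49.1] turn -0.1691 F [ 0.8  0.1 -6.2] w 0.0238 j [ 0.05  0.02  2.01  0.    1.11 -1.26]
[0.0, 32.3, -9.8, np.float64(-0.0338), 0, 0, 1.0]
[0.0, 32.6, -8.7, np.float64(-0.0338), 0, 0, 1.0]
[0.0, 32.9, -7.6, np.float64(-0.0338), 0, 0, 1.0]
[0.0, 33.1, -6.5, np.float64(-0.0338), 0, 0, 1.0]
[0.0, 33.3, -5.4, np.float64(-0.0338), 0, 0, 1.0]
```

Emit:
step_arm([
  [0,30,-9,-0.033,0,0,0.1],
  [0,30,-8,-0.033,0,0,0.1],
  [0,30,-7,-0.033,0,0,0.1],
  [0,28,-5,-0.033,0,0,0.1],
  [0,15,-2,-0.02,0,0,0.1],
])

```text
clock: 16.73
ee_pos: [0.5116, 0.1902, 0.1849]
orientation: [0.706, 0.037, 0.707, -0.036]
wrist_force: [-0.1, -0.5, -7.2]
grip_width: 0.0235
```

Emit:
step_arm([
  [0,0,0,0,0,0,0.1],
  [0,0,0,0,0,0,0.1],
  [0,0,0,0,0,0,0.1],
  [0,0,0,0,0,0,0.1],
  [0,0,0,0,0,0,0.1],
])

```text
clock: 17.15
ee_pos: [0.5123, 0.1861, 0.1854]
orientation: [0.706, 0.038, 0.706, -0.038]
wrist_force: [-0.5, 0.9, -6.9]
grip_width: 0.0233
```

Emit:
step_arm([
  [0,0,0,0,0,0,0.1],
  [0,0,0,0,0,0,0.1],
  [0,0,0,0,0,0,0.1],
  [0,0,0,0,0,0,0.1],
  [0,0,0,0,0,0,0.1],
])

```text
clock: 17.57
ee_pos: [0.5124, 0.187, 0.1858]
orientation: [0.706, 0.038, 0.706, -0.038]
wrist_force: [-0.3, -0.2, -6.2]
grip_width: 0.0236
```

```bash
python3 - <<'E'
from gt import *
s,T,st=wrist('w12.png'); np.savez('/tmp/w12.npz',T=T,**s); guide_tool(s)
plan([.5091,.2207,.185],84.95)
s=snap('scene'); cv2.imwrite('pics/s12.png',cv2.resize(s['img'][120:300,270:500,::-1],None,fx=3.4,fy=3.3))
s=snap('top','top12.png'); np.savez('/tmp/top12.npz',**s)
E
```

```text
n 23614 top x -0.0137 slopes y,z [-0.002  -0.0035] rect tool y,z mm ((0.19336318969726562, -57.06357955932617), (52.758995056152344, 52.76945877075195), 89.92335510253906)
clock 17.6167 pos [0.5124 0.1871 0.1857] yaw 83.87 tilt 0.0 tool shift now(mm) [ 0.7 33.1 -6.9] turn -0.0189 F [-0.1  0.6 -6.8] w 0.0235 j [ 0.3   0.08  1.96  0.    1.11 -1.16]
[0.1, 6.6, -1.4, np.float64(-0.0038), 0, 0, 1.0]
[0.1, 6.6, -1.3, np.float64(-0.0038), 0, 0, 1.0]
[0.1, 6.6, -1.3, np.float64(-0.0038), 0, 0, 1.0]
[0.1, 6.6, -1.3, np.float64(-0.0038), 0, 0, 1.0]
[0.1, 6.6, -1.3, np.float64(-0.0038), 0, 0, 1.0]
```

View pics/w12.png

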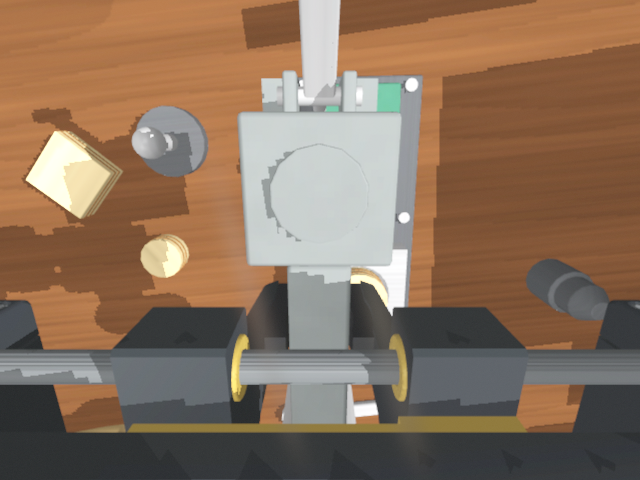

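View pics/s12.png

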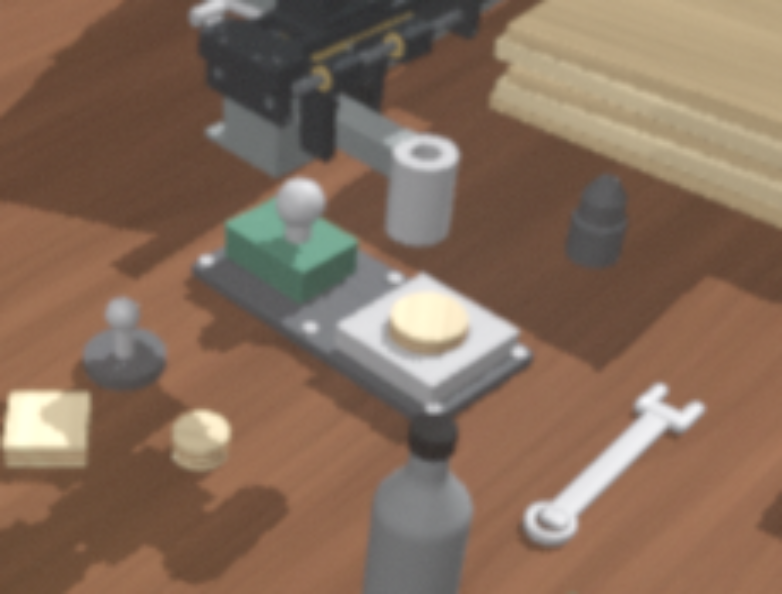

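The blank is still flat in the nest and the guide is level. I correct x/y and yaw, then lower to just above the ball.

Emit:
step_arm([
  [0,10,-2,-0.006,0,0,0.1],
  [0,12,-2.5,-0.007,0,0,0.1],
  [0,8,-2,-0.006,0,0,0.1],
  [10,3,-0.5,0,0,0,0.1],
  [15,0,0,0,0,0,0.1],
])

```text
clock: 18.13
ee_pos: [0.51, 0.2229, 0.162]
orientation: [0.708, 0.031, 0.705, -0.03]
wrist_force: [0.7, 0.3, -7.1]
grip_width: 0.0233
```

Emit:
step_arm([
  [5,0,0,0,0,0,0.1],
  [0,0,0,0,0,0,0.1],
  [0,0,0,0,0,0,0.1],
  [0,0,0,0,0,0,0.1],
  [0,0,0,0,0,0,0.1],
])

```text
clock: 18.55
ee_pos: [0.5093, 0.2208, 0.1565]
orientation: [0.707, 0.031, 0.706, -0.031]
wrist_force: [0.8, -0.1, -7.1]
grip_width: 0.0233
```

Emit:
step_arm([
  [0,0,0,0,0,0,0.1],
  [0,0,0,0,0,0,0.1],
  [0,0,0,0,0,0,0.1],
  [0,0,0,0,0,0,0.1],
  [0,0,0,0,0,0,0.1],
])

```text
clock: 18.97
ee_pos: [0.5087, 0.2207, 0.1558]
orientation: [0.707, 0.031, 0.706, -0.031]
wrist_force: [0.0, 0.5, -6.7]
grip_width: 0.0235
```

```bash
python3 - <<'E'
from gt import *
s,T,st=wrist('w13.png'); np.savez('/tmp/w13.npz',T=T,**s); guide_tool(s)
plan([.5091,.2207,.14],84.95)
s=snap('scene'); np.savez('/tmp/s13.npz',**s);cv2.imwrite('pics/s13.png',cv2.resize(s['img'][140:280,290:450,::-1],None,fx=4,fy=4,interpolation=cv2.INTER_CUBIC))
s=snap('top','top13.png'); np.savez('/tmp/top13.npz',**s)
cv2.imwrite('pics/t13.png',cv2.resize(s['img'][180:330,150:290,::-1],None,fx=4,fy=4,interpolation=cv2.INTER_CUBIC))
E
```

```text
n 23629 top x -0.0137 slopes y,z [-0.0024 -0.0026] rect tool y,z mm ((0.15032196044921875, -57.056495666503906), (52.76567459106445, 52.87804412841797), 89.92329406738281)
clock 19.0167 pos [0.5087 0.2207 0.1558] yaw 84.96 tilt 0.01 tool shift now(mm) [15.8  0.1  0.4] turn 0.0002 F [ 1.1  0.1 -6.4] w 0.023 j [ 0.36  0.12  1.97 -0.    1.05 -1.12]
[3.2, 0.0, 0.1, np.float64(0.0), 0, 0, 1.0]
[3.2, 0.0, 0.1, np.float64(0.0), 0, 0, 1.0]
[3.2, 0.0, 0.1, np.float64(0.0), 0, 0, 1.0]
[3.2, 0.0, 0.1, np.float64(0.0), 0, 0, 1.0]
[3.2, 0.0, 0.1, np.float64(0.0), 0, 0, 1.0]
```

View pics/s13.png

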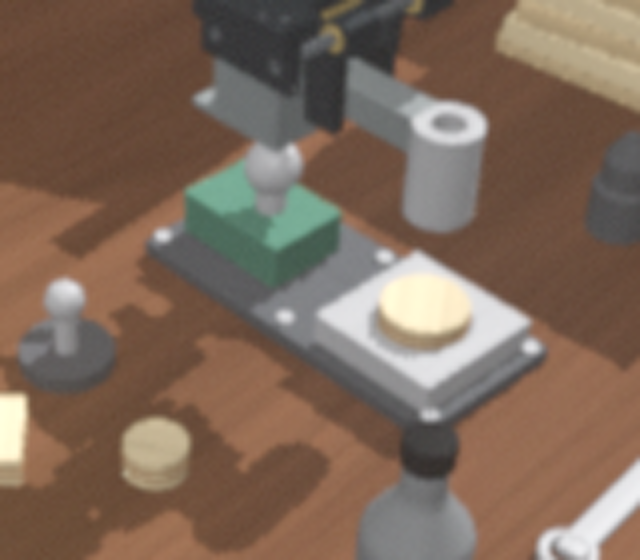

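View pics/t13.png

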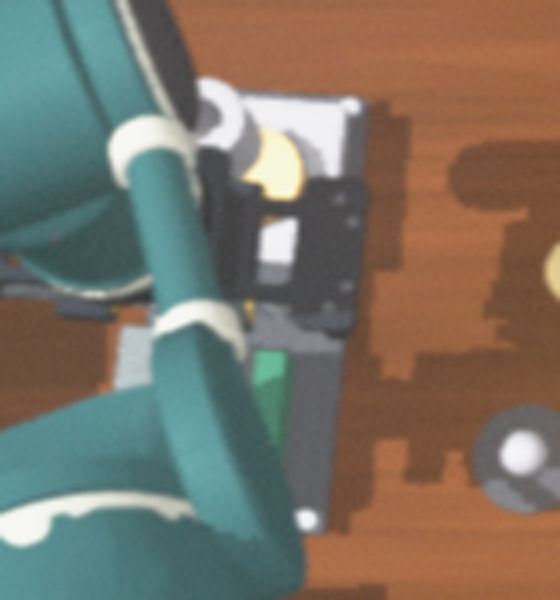

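View pics/w13.png

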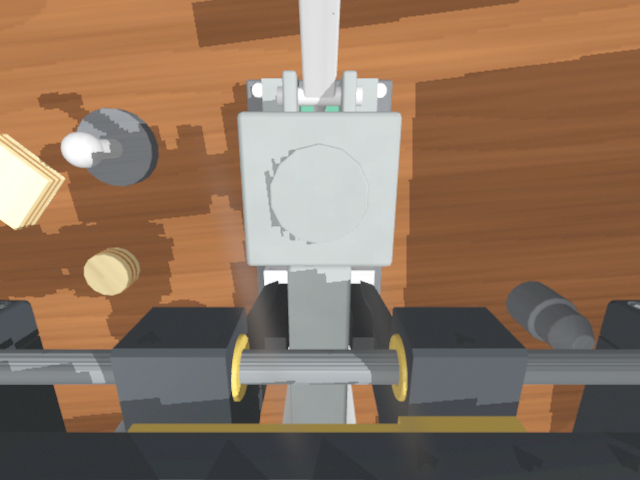

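Emit:
step_arm([
  [4,0,0,0,0,0,0.1],
  [5,0,0,0,0,0,0.1],
  [5,0,0,0,0,0,0.1],
  [2,0,0,0,0,0,0.1],
  [0,0,0,0,0,0,0.1],
])

```text
clock: 19.53
ee_pos: [0.5078, 0.2204, 0.1383]
orientation: [0.706, 0.031, 0.707, -0.031]
wrist_force: [-0.1, 0.2, -6.0]
grip_width: 0.0233
```

Emit:
step_arm([
  [2,0,0,0,0,0,0.1],
  [2,0,0,0,0,0,0.1],
  [2,0,0,0,0,0,0.1],
  [2,0,0,0,0,0,0.1],
  [0,0,0,0,0,0,0.1],
])

```text
clock: 19.95
ee_pos: [0.5084, 0.2206, 0.1312]
orientation: [0.706, 0.031, 0.707, -0.031]
wrist_force: [-0.6, 0.7, -6.1]
grip_width: 0.0232
```

```bash
python3 - <<'E'
from gt import *
s,T,st=wrist('w14.png'); guide_tool(s)
plan([.5089,.2207,.1],84.95)
s=snap('scene'); np.savez('/tmp/s14.npz',**s);cv2.imwrite('pics/s14.png',cv2.resize(s['img'][140:280,290:450,::-1],None,fx=4,fy=4,interpolation=cv2.INTER_CUBIC))
E
```

```text
n 23634 top x -0.0137 slopes y,z [-0.0022 -0.0024] rect tool y,z mm ((0.15065383911132812, -57.05900573730469), (52.75599670410156, 52.86833953857422), 89.92329406738281)
clock 20.0 pos [0.5085 0.2206 0.1314] yaw 84.97 tilt 0.03 tool shift now(mm) [31.4  0.1  0.4] turn 0.0003 F [ 0.3 -0.  -6.6] w 0.0231 j [ 0.36  0.15  1.99  0.    1.01 -1.12]
[6.3, 0.0, 0.1, np.float64(0.0001), 0, 0, 1.0]
[6.3, 0.0, 0.1, np.float64(0.0001), 0, 0, 1.0]
[6.3, 0.0, 0.1, np.float64(0.0001), 0, 0, 1.0]
[6.3, 0.0, 0.1, np.float64(0.0001), 0, 0, 1.0]
[6.3, 0.0, 0.1, np.float64(0.0001), 0, 0, 1.0]
```

View pics/s14.png

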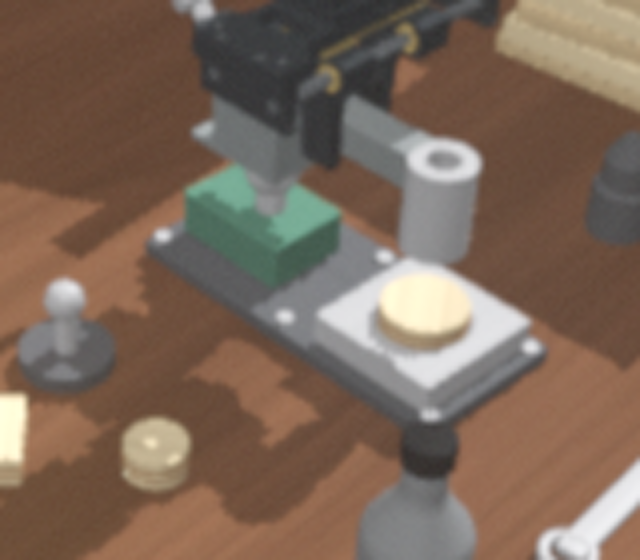

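The socket has gone over the ball with no contact force. I continue down.

Emit:
step_arm([
  [4,0,0.4,0,0,0,0.1],
  [4,0,0,0,0,0,0.1],
  [4,0,0,0,0,0,0.1],
  [4,0,0,0,0,0,0.1],
  [2,0,0,0,0,0,0.1],
])

```text
clock: 20.47
ee_pos: [0.5085, 0.2205, 0.1127]
orientation: [0.706, 0.031, 0.707, -0.031]
wrist_force: [-0.6, -0.3, -5.9]
grip_width: 0.0235
```

Emit:
step_arm([
  [4,0,0,0,0,0,0.1],
  [4,0,0,0,0,0,0.1],
  [2,0,0,0,0,0,0.1],
  [1,0,0,0,0,0,0.1],
  [0,0,0,0,0,0,0.1],
])

```text
clock: 20.88
ee_pos: [0.5089, 0.2206, 0.1023]
orientation: [0.706, 0.031, 0.707, -0.031]
wrist_force: [0.3, 0.6, -6.4]
grip_width: 0.0233
```

```bash
python3 - <<'E'
from gt import *
s,T,st=wrist('w15.png'); guide_tool(s)
plan([.5089,.2207,.091],84.95)
s=snap('scene'); np.savez('/tmp/s15.npz',**s);cv2.imwrite('pics/s15.png',cv2.resize(s['img'][140:280,290:450,::-1],None,fx=4,fy=4,interpolation=cv2.INTER_CUBIC))
E
```

```text
n 23652 top x -0.0137 slopes y,z [-0.0024 -0.0024] rect tool y,z mm ((0.1263141632080078, -57.05878448486328), (52.75675582885742, 52.9177360534668), 89.92329406738281)
clock 20.9333 pos [0.509  0.2206 0.1026] yaw 84.97 tilt 0.02 tool shift now(mm) [11.6  0.  -0.1] turn 0.0004 F [-0.1 -0.4 -7.1] w 0.0233 j [ 0.36  0.18  2.   -0.    0.95 -1.12]
[2.3, 0.0, -0.0, np.float64(0.0001), 0, 0, 1.0]
[2.3, 0.0, -0.0, np.float64(0.0001), 0, 0, 1.0]
[2.3, 0.0, -0.0, np.float64(0.0001), 0, 0, 1.0]
[2.3, 0.0, -0.0, np.float64(0.0001), 0, 0, 1.0]
[2.3, 0.0, -0.0, np.float64(0.0001), 0, 0, 1.0]
```

View pics/s15.png

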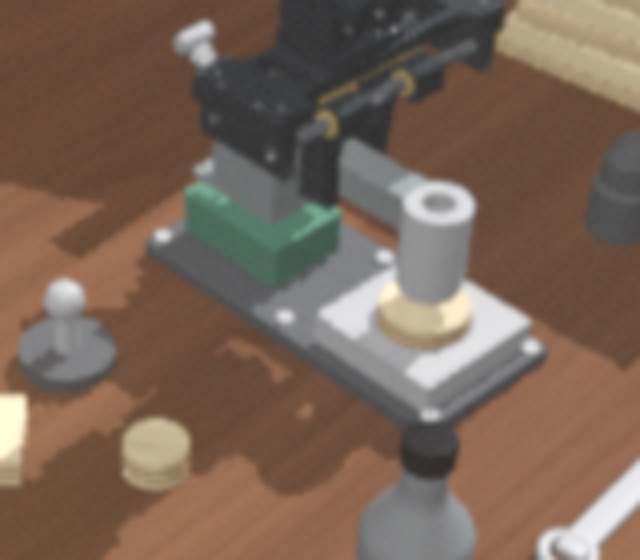

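Emit:
step_arm([
  [2,0,0,0,0,0,0.1],
  [2,0,0,0,0,0,0.1],
  [2,0,0,0,0,0,0.1],
  [1,0,0,0,0,0,0.1],
  [0,0,0,0,0,0,0.1],
])

```text
clock: 21.4
ee_pos: [0.5088, 0.2206, 0.0953]
orientation: [0.706, 0.031, 0.707, -0.031]
wrist_force: [0.2, -0.8, -6.9]
grip_width: 0.0231
```

Emit:
step_arm([
  [0.4,0,0,0,0,0,0.1],
  [0.4,0,0,0,0,0,0.1],
  [0.4,0,0,0,0,0,0.1],
  [0,0,0,0,0,0,0.1],
  [0,0,0,0,0,0,0.1],
])

```text
clock: 21.82
ee_pos: [0.5091, 0.2207, 0.0945]
orientation: [0.706, 0.031, 0.706, -0.031]
wrist_force: [-1.2, 0.1, -7.6]
grip_width: 0.0234
```

Emit:
step_arm([
  [0.5,0,0,0,0,0,0.1],
  [0.5,0,0,0,0,0,0.1],
  [0.4,0,0,0,0,0,0.1],
  [0,0,0,0,0,0,0.1],
  [0,0,0,0,0,0,0.1],
])

```text
clock: 22.23
ee_pos: [0.509, 0.2206, 0.093]
orientation: [0.706, 0.031, 0.706, -0.031]
wrist_force: [-0.4, -0.4, -6.4]
grip_width: 0.0234
```

Emit:
step_arm([
  [0.5,0,0,0,0,0,0.1],
  [0.5,0,0,0,0,0,0.1],
  [0,0,0,0,0,0,0.1],
  [0,0,0,0,0,0,0.1],
  [0,0,0,0,0,0,0.1],
])

```text
clock: 22.65
ee_pos: [0.5091, 0.2207, 0.0921]
orientation: [0.706, 0.031, 0.706, -0.031]
wrist_force: [0.0, 0.5, -6.7]
grip_width: 0.0233
```

Emit:
step_arm([
  [0.5,0,0,0,0,0,0.1],
  [0.5,0,0,0,0,0,0.1],
  [0,0,0,0,0,0,0.1],
  [0,0,0,0,0,0,0.1],
  [0,0,0,0,0,0,0.1],
])

```text
clock: 23.07
ee_pos: [0.5091, 0.2207, 0.0911]
orientation: [0.706, 0.031, 0.706, -0.031]
wrist_force: [0.2, -0.4, -6.9]
grip_width: 0.0235
```

```bash
python3 - <<'E'
from gt import *
s,T,st=wrist('w16.png'); guide_tool(s)
plan([.5089,.2207,.089],84.95)
s=snap('scene'); np.savez('/tmp/s16.npz',**s);cv2.imwrite('pics/s16.png',cv2.resize(s['img'][160:270,310:430,::-1],None,fx=5,fy=5,interpolation=cv2.INTER_CUBIC))
E
```

```text
n 23651 top x -0.0137 slopes y,z [-0.002  -0.0028] rect tool y,z mm ((0.12611961364746094, -57.05604934692383), (52.76606369018555, 52.92708206176758), 89.92329406738281)
clock 23.1167 pos [0.5091 0.2207 0.0911] yaw 84.97 tilt 0.0 tool shift now(mm) [ 2.1  0.  -0.2] turn 0.0003 F [-0.8  0.7 -7.1] w 0.0231 j [ 0.36  0.2   2.01 -0.    0.93 -1.12]
[0.4, 0.0, -0.0, np.float64(0.0001), 0, 0, 1.0]
[0.4, 0.0, -0.0, np.float64(0.0001), 0, 0, 1.0]
[0.4, 0.0, -0.0, np.float64(0.0001), 0, 0, 1.0]
[0.4, 0.0, -0.0, np.float64(0.0001), 0, 0, 1.0]
[0.4, 0.0, -0.0, np.float64(0.0001), 0, 0, 1.0]
```

View pics/s16.png

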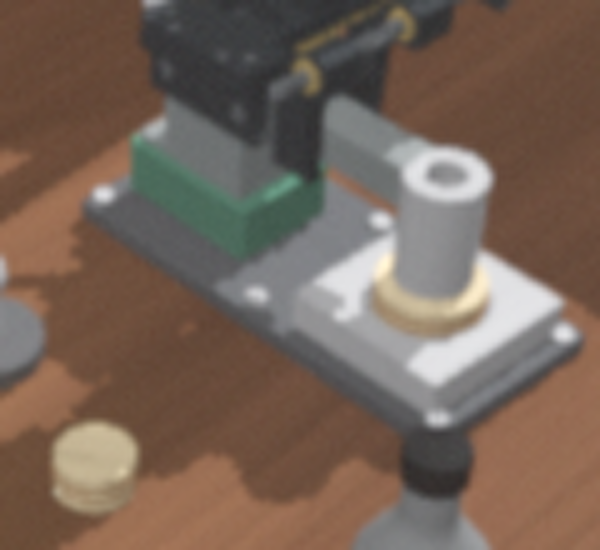

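The ring stands over the middle of the blank with only a mm or so to go.

Emit:
step_arm([
  [0.5,0,0,0,0,0,0.1],
  [0.5,0,0,0,0,0,0.1],
  [0,0,0,0,0,0,0.1],
  [0,0,0,0,0,0,0.1],
  [0,0,0,0,0,0,0.1],
])

```text
clock: 23.58
ee_pos: [0.5091, 0.2207, 0.0901]
orientation: [0.706, 0.031, 0.706, -0.031]
wrist_force: [-0.6, 0.6, -6.3]
grip_width: 0.0234
```

Emit:
step_arm([
  [0.3,0,0,0,0,0,0.1],
  [0.3,0,0,0,0,0,0.1],
  [0,0,0,0,0,0,0.1],
  [0,0,0,0,0,0,0.1],
  [0,0,0,0,0,0,0.1],
])

```text
clock: 24.0
ee_pos: [0.5092, 0.2207, 0.0897]
orientation: [0.706, 0.031, 0.706, -0.031]
wrist_force: [-1.5, 0.3, -4.4]
grip_width: 0.0231
```

Contact has begun (Fz went from -6.8 to -4.4). One small step more, then release.

Emit:
step_arm([
  [0.3,0,0,0,0,0,0.1],
  [0,0,0,0,0,0,0.1],
  [0,0,0,0,0,0,0.1],
  [0,0,0,0,0,0,0.25],
  [0,0,0,0,0,0,0.35],
])

```text
clock: 24.42
ee_pos: [0.5098, 0.2209, 0.0898]
orientation: [0.707, 0.031, 0.706, -0.031]
wrist_force: [0.6, 0.2, -0.7]
grip_width: 0.0281
```

Emit:
step_arm([
  [0,0,0,0,0,0,0.5],
  [0,0,0,0,0,0,0.6],
  [0,0,0,0,0,0,0.6],
  [0,0,0,0,0,0,0.6],
  [0,0,0,0,0,0,0.6],
])

```text
clock: 24.83
ee_pos: [0.5093, 0.2207, 0.0894]
orientation: [0.707, 0.031, 0.706, -0.031]
wrist_force: [0.8, -0.1, -0.1]
grip_width: 0.0531
```

```bash
python3 - <<'E'
from gt import *
s,T,st=wrist('w17.png'); np.savez('/tmp/w17.npz',T=T,**s); guide_tool(s)
plan([.5089,.2207,.2],84.95)
E
```

```text
n 23917 top x -0.0141 slopes y,z [ 0.0003 -0.0022] rect tool y,z mm ((0.26322174072265625, -57.27412414550781), (52.871360778808594, 52.91014099121094), 89.92333221435547)
clock 24.8833 pos [0.5093 0.2207 0.0893] yaw 84.97 tilt 0.02 tool shift now(mm) [-110.7   -0.    -0.3] turn 0.0003 F [-0.5 -0.1  1. ] w 0.0528 j [ 0.36  0.2   2.01  0.    0.93 -1.12]
[-22.1, -0.0, -0.1, np.float64(0.0001), 0, 0, 1.0]
[-22.1, -0.0, -0.1, np.float64(0.0001), 0, 0, 1.0]
[-22.1, -0.0, -0.1, np.float64(0.0001), 0, 0, 1.0]
[-22.1, -0.0, -0.1, np.float64(0.0001), 0, 0, 1.0]
[-22.1, -0.0, -0.1, np.float64(0.0001), 0, 0, 1.0]
```

View pics/w17.png

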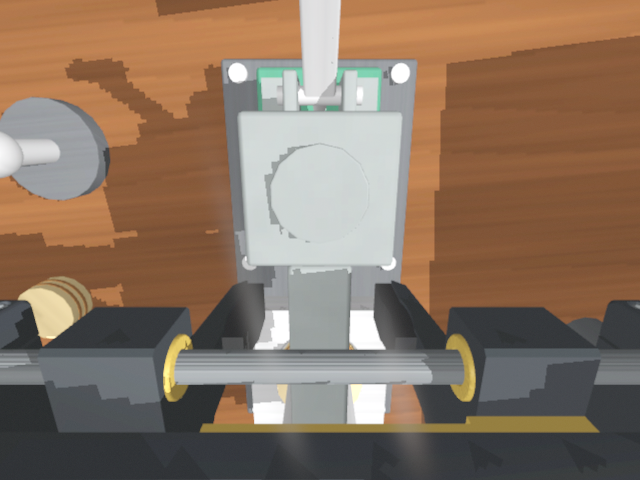

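Released, with the socket level on the pedestal. I raise straight up and check.

Emit:
step_arm([
  [-5,0,0,0,0,0,0.6],
  [-15,0,0,0,0,0,0.6],
  [-25,0,0,0,0,0,0.6],
  [-30,0,0,0,0,0,0.6],
  [-30,0,0,0,0,0,0.6],
])

```text
clock: 25.3
ee_pos: [0.5084, 0.2204, 0.1949]
orientation: [0.706, 0.031, 0.707, -0.031]
wrist_force: [-0.2, 0.2, 0.7]
grip_width: 0.0528
```

Emit:
step_arm([
  [-20,0,0,0,0,0,0.6],
  [0,0,-10,0,0,0,0.3],
  [0,0,-10,0,0,0,0],
  [0,0,0,0,0,0,0],
  [0,0,0,0,0,0,0],
], newtons=10)

```text
clock: 25.72
ee_pos: [0.4871, 0.222, 0.2122]
orientation: [0.705, 0.03, 0.708, -0.031]
wrist_force: [-0.2, -0.1, -0.7]
grip_width: 0.0281
```

Emit:
step_arm([
  [0,0,0,0,0,0,0],
  [0,0,0,0,0,0,0],
  [0,0,0,0,0,0,0],
  [0,0,0,0,0,0,0],
  [0,0,0,0,0,0,0],
])

```text
clock: 26.13
ee_pos: [0.4892, 0.2224, 0.2138]
orientation: [0.706, 0.031, 0.707, -0.031]
wrist_force: [0.5, 0.4, -0.1]
grip_width: 0.0003
```

```bash
python3 - <<'E'
from gt import *
s,T,st=wrist('w18.png'); np.savez('/tmp/w18.npz',T=T,**s)
plan([.386,.2315,.2],84.95)
s=snap('scene'); np.savez('/tmp/s18.npz',**s);cv2.imwrite('pics/s18.png',cv2.resize(s['img'][160:270,310:430,::-1],None,fx=5,fy=5,interpolation=cv2.INTER_CUBIC))
E
```

```text
clock 26.1833 pos [0.4893 0.2224 0.214 ] yaw 84.96 tilt 0.02 tool shift now(mm) [  14.     0.  -103.7] turn 0.0002 F [ 0.2  1.1 -0.9] w 0.0003 j [ 0.38  0.04  1.94 -0.    1.16 -1.1 ]
[2.8, 0.0, -20.7, np.float64(0.0), 0, 0, 1.0]
[2.8, 0.0, -20.7, np.float64(0.0), 0, 0, 1.0]
[2.8, 0.0, -20.7, np.float64(0.0), 0, 0, 1.0]
[2.8, 0.0, -20.7, np.float64(0.0), 0, 0, 1.0]
[2.8, 0.0, -20.7, np.float64(0.0), 0, 0, 1.0]
```

View pics/s18.png

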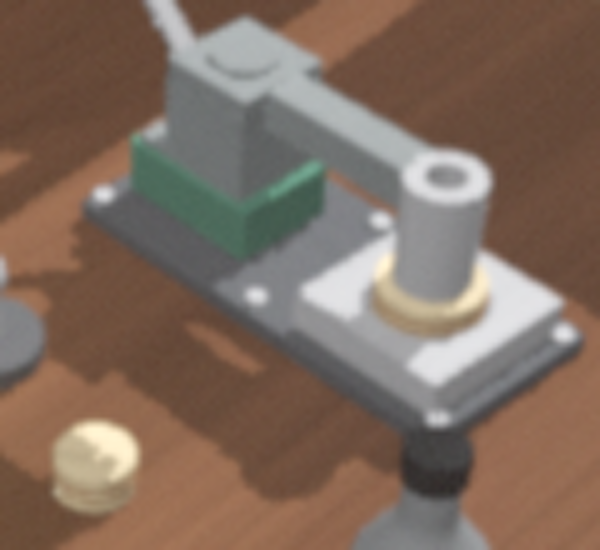

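View pics/w18.png

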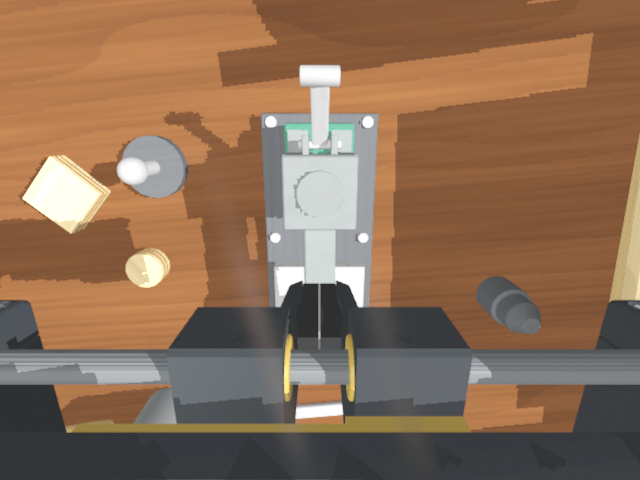

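The arm is seated and the ring is on the blank, with the lever still up. I verify the numbers.

```bash
python3 - <<'E'
from meas import *
s=dict(np.load('/tmp/w18.npz')); T=s['T']; W=world_map(s,T); Z=W[...,2]
m=(Z>.100)&(Z<.112); m[:150]=0; m[240:]=0; m[:,:270]=0; m[:,370:]=0
P=W[m]; c=P[:,:2].mean(0); A=np.c_[P[:,:2]-c,np.ones(len(P))]; print('top',np.linalg.lstsq(A,P[:,2],rcond=None)[0])
mm=cv2.morphologyEx(m.astype(np.uint8),cv2.MORPH_CLOSE,np.ones((7,7)));mm=cv2.morphologyEx(mm,cv2.MORPH_OPEN,np.ones((45,45)))
ct=max(cv2.findContours(mm,0,1)[0],key=cv2.contourArea); print('socket',rect(ray_plane(s,ct[:,0],.107,T)))
print('lever bar', W[68:84,305:335].reshape(-1,3)[:,:].mean(0), 'bench',np.median(Z[300:330,200:240]))
E
```

```text
top [-0.00183283 -0.00102847  0.10396468]
socket (array([0.4516091 , 0.22591351]), (52.657798767089844, 51.53059387207031), 85.04109954833984)
lever bar [0.37922671 0.23258412 0.12558869] bench 0.2689183283671662
```

Emit:
step_arm([
  [0,0,-20,0,0,0,0],
  [0,0,-25,0,0,0,0],
  [10,0,-25,0,0,0,0],
  [15,0,-20,0,0,0,0],
  [10,0,-13.5,0,0,0,0],
])

```text
clock: 26.65
ee_pos: [0.3841, 0.2313, 0.1783]
orientation: [0.706, 0.031, 0.707, -0.031]
wrist_force: [0.0, 0.3, -0.0]
grip_width: 0.0006
```

Emit:
step_arm([
  [6,0,0,0,0,0,0],
  [0,0,0,0,0,0,0],
  [0,0,0,0,0,0,0],
  [0,0,0,0,0,0,0],
  [0,0,0,0,0,0,0],
])

```text
clock: 27.07
ee_pos: [0.3876, 0.2318, 0.1742]
orientation: [0.707, 0.032, 0.706, -0.031]
wrist_force: [-0.2, 0.5, 0.4]
grip_width: 0.0007
```

Emit:
step_arm([
  [0,0,0,0,0,0,0],
  [0,0,0,0,0,0,0],
  [0,0,0,0,0,0,0],
  [0,0,0,0,0,0,0],
  [0,0,0,0,0,0,0],
])

```text
clock: 27.48
ee_pos: [0.3861, 0.2315, 0.1732]
orientation: [0.706, 0.031, 0.706, -0.031]
wrist_force: [-0.2, -0.0, -0.4]
grip_width: 0.0004
```

```bash
python3 - <<'E'
from h import *
plan([.3863,.2315,.106],84.95)
s=snap('scene'); cv2.imwrite('pics/s19.png',cv2.resize(s['img'][140:260,290:430,::-1],None,fx=5,fy=5,interpolation=cv2.INTER_CUBIC))
wrist('w19.png')
E
```

```text
clock 27.4833 pos [0.3861 0.2315 0.1732] yaw 84.97 tilt 0.0 tool shift now(mm) [67.2  0.   0.2] turn 0.0003 F [-0.2 -0.  -0.4] w 0.0004 j [ 0.48 -0.1   2.15 -0.    1.09 -1.  ]
[13.4, 0.0, 0.0, np.float64(0.0001), 0, 0, 1.0]
[13.4, 0.0, 0.0, np.float64(0.0001), 0, 0, 1.0]
[13.4, 0.0, 0.0, np.float64(0.0001), 0, 0, 1.0]
[13.4, 0.0, 0.0, np.float64(0.0001), 0, 0, 1.0]
[13.4, 0.0, 0.0, np.float64(0.0001), 0, 0, 1.0]
```

View pics/s19.png

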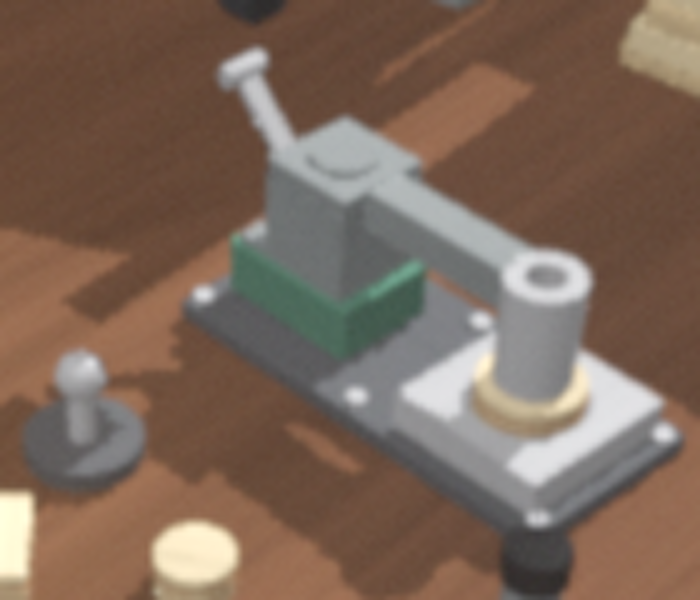

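View pics/w19.png

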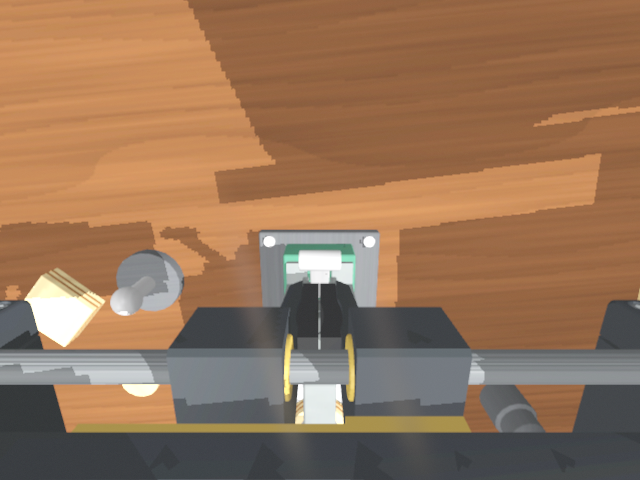

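The tip is above the lever, which is still raised. Pressing down gently.

Emit:
step_arm([
  [6,0,0,0,0,0,0],
  [8,0,0,0,0,0,0],
  [6,0,0,0,0,0,0],
  [4,0,0,0,0,0,0],
  [4,0,0,0,0,0,0],
])

```text
clock: 28.0
ee_pos: [0.3855, 0.2312, 0.1441]
orientation: [0.706, 0.031, 0.707, -0.031]
wrist_force: [0.2, -1.2, 0.5]
grip_width: 0.0003
```

Emit:
step_arm([
  [4,0,0,0,0,0,0],
  [4,0,0,0,0,0,0],
  [4,0,0,0,0,0,0],
  [3,0,0,0,0,0,0],
  [3,0,0,0,0,0,0],
])

```text
clock: 28.42
ee_pos: [0.3867, 0.2316, 0.1271]
orientation: [0.707, 0.031, 0.706, -0.031]
wrist_force: [0.3, 0.1, 1.1]
grip_width: 0.0006
```

Emit:
step_arm([
  [3,0,0,0,0,0,0],
  [3,0,0,0,0,0,0],
  [3,0,0,0,0,0,0],
  [2,0,0,0,0,0,0],
  [2,0,0,0,0,0,0],
])

```text
clock: 28.83
ee_pos: [0.3858, 0.2314, 0.1139]
orientation: [0.706, 0.031, 0.707, -0.031]
wrist_force: [-0.7, -0.6, 2.0]
grip_width: 0.0001
```

Emit:
step_arm([
  [1,0,0,0,0,0,0],
  [1,0,0,0,0,0,0],
  [1,0,0,0,0,0,0],
  [1,0,0,0,0,0,0],
  [0,0,0,0,0,0,0],
])

```text
clock: 29.25
ee_pos: [0.3859, 0.2315, 0.11]
orientation: [0.706, 0.031, 0.706, -0.031]
wrist_force: [-0.9, 0.1, 1.0]
grip_width: 0.0005
```

```bash
python3 - <<'E'
from h import *
plan([.3863,.2315,.106],84.95)
s=snap('scene'); cv2.imwrite('pics/s20.png',cv2.resize(s['img'][140:260,290:430,::-1],None,fx=5,fy=5,interpolation=cv2.INTER_CUBIC))
E
```

```text
clock 29.25 pos [0.3859 0.2315 0.11  ] yaw 84.97 tilt 0.01 tool shift now(mm) [4.  0.1 0.4] turn 0.0004 F [-0.9  0.1  1. ] w 0.0005 j [ 0.48 -0.02  2.21  0.    0.95 -1.  ]
[0.8, 0.0, 0.1, np.float64(0.0001), 0, 0, 1.0]
[0.8, 0.0, 0.1, np.float64(0.0001), 0, 0, 1.0]
[0.8, 0.0, 0.1, np.float64(0.0001), 0, 0, 1.0]
[0.8, 0.0, 0.1, np.float64(0.0001), 0, 0, 1.0]
[0.8, 0.0, 0.1, np.float64(0.0001), 0, 0, 1.0]
```

View pics/s20.png

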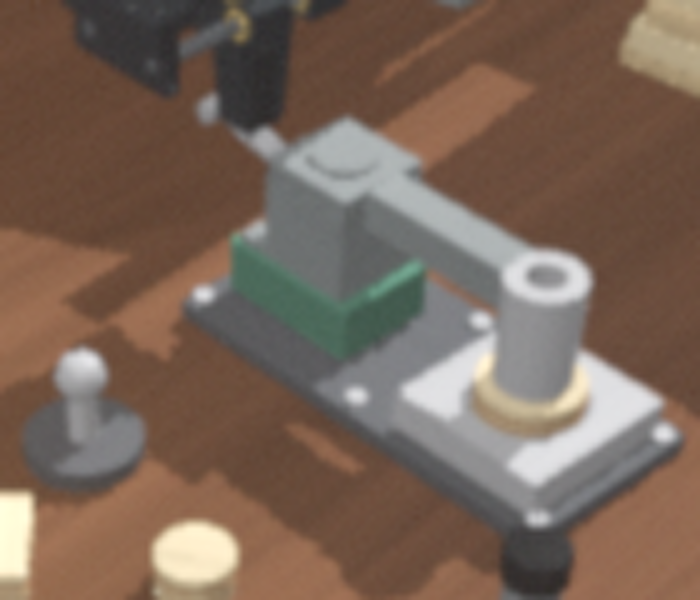

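The lever is moving down and the arm stays seated. I press in small steps until the stop shows as force.

Emit:
step_arm([
  [0.6,0,0,0,0,0,0],
  [0.6,0,0,0,0,0,0],
  [0.6,0,0,0,0,0,0],
  [0.4,0,0,0,0,0,0],
  [0,0,0,0,0,0,0],
])

```text
clock: 29.72
ee_pos: [0.386, 0.2315, 0.1079]
orientation: [0.706, 0.031, 0.706, -0.031]
wrist_force: [-0.6, -0.1, 1.4]
grip_width: 0.0005
```

Emit:
step_arm([
  [0.4,0,0,0,0,0,0],
  [0.3,0,0,0,0,0,0],
  [0.3,0,0,0,0,0,0],
  [0,0,0,0,0,0,0],
  [0,0,0,0,0,0,0],
])

```text
clock: 30.13
ee_pos: [0.3861, 0.2315, 0.1074]
orientation: [0.706, 0.031, 0.706, -0.031]
wrist_force: [-2.7, -0.6, 5.4]
grip_width: 0.0005
```

Emit:
step_arm([
  [0.3,0,0,0,0,0,0],
  [0.2,0,0,0,0,0,0],
  [0,0,0,0,0,0,0],
  [0,0,0,0,0,0,0],
  [0,0,0,0,0,0,0],
])

```text
clock: 30.55
ee_pos: [0.3861, 0.2316, 0.1073]
orientation: [0.706, 0.031, 0.706, -0.031]
wrist_force: [-4.2, -0.6, 8.3]
grip_width: 0.0005
```

The hard stop is reached: force rises to 8 N with no further travel. I retract straight up.

Emit:
step_arm([
  [-3,0,0,0,0,0,0],
  [-10,0,0,0,0,0,0],
  [-20,0,0,0,0,0,0],
  [-30,0,0,0,0,0,0],
  [-30,0,0,0,0,0,0],
])

```text
clock: 30.97
ee_pos: [0.3853, 0.231, 0.2]
orientation: [0.706, 0.031, 0.707, -0.031]
wrist_force: [0.5, 0.5, 0.2]
grip_width: 0.0007
```

Emit:
step_arm([
  [-20,0,20,0,0,0,0],
  [0,0,30,0,0,0,0],
  [0,0,30,0,0,0,0],
  [0,0,20,0,0,0,0],
  [0,0,0,0,0,0,0],
])

```text
clock: 31.38
ee_pos: [0.4894, 0.2225, 0.2205]
orientation: [0.708, 0.032, 0.705, -0.031]
wrist_force: [1.4, -0.8, 0.0]
grip_width: 0.0004
```

Emit:
step_arm([
  [0,0,0,0,0,0,0],
  [0,0,0,0,0,0,0],
  [0,0,0,0,0,0,0],
  [0,0,0,0,0,0,0],
  [0,0,0,0,0,0,0],
])

```text
clock: 31.8
ee_pos: [0.4848, 0.2229, 0.2195]
orientation: [0.706, 0.031, 0.706, -0.031]
wrist_force: [-0.8, -0.8, 0.3]
grip_width: -0.0
```

```bash
python3 - <<'E'
from meas import *
s,T,st=wrist('w21.png'); np.savez('/tmp/w21.npz',T=T,**s); print(st['ee_pos'],st['clock'],st['wrist_force'])
W=world_map(s,T); Z=W[...,2]
m=(Z>.098)&(Z<.112); m[:150]=0; m[280:]=0; m[:,:260]=0; m[:,380:]=0
mm=cv2.morphologyEx(m.astype(np.uint8),cv2.MORPH_CLOSE,np.ones((7,7)));mm=cv2.morphologyEx(mm,cv2.MORPH_OPEN,np.ones((41,41)))
P=W[(mm>0)&m]; c=P[:,:2].mean(0); A=np.c_[P[:,:2]-c,np.ones(len(P))]; print('top',np.linalg.lstsq(A,P[:,2],rcond=None)[0])
ct=max(cv2.findContours(mm,0,1)[0],key=cv2.contourArea); print('socket',rect(ray_plane(s,ct[:,0],.107,T)))
s=snap('scene'); cv2.imwrite('pics/s21.png',cv2.resize(s['img'][140:260,290:430,::-1],None,fx=5,fy=5,interpolation=cv2.INTER_CUBIC))
E
```

```text
[0.48479004 0.22288893 0.21953332] 31.8 [-0.84421684 -0.7635644   0.25260342]
top [1.72615317e-03 7.90925368e-05 1.04031007e-01]
socket (array([0.45167111, 0.22587291]), (52.69169235229492, 51.777259826660156), 85.09532165527344)
```

View pics/w21.png

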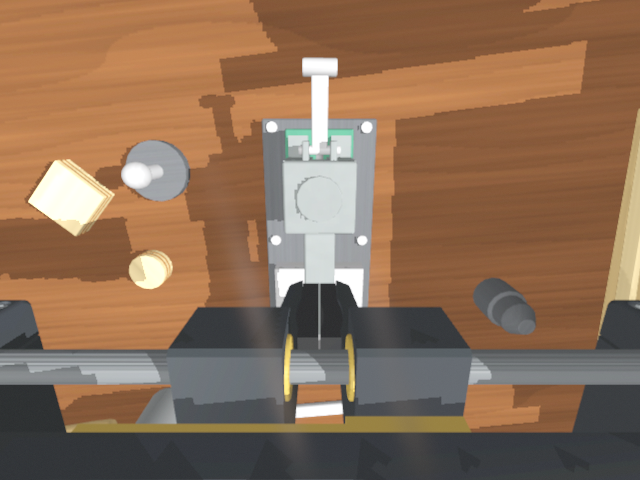

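View pics/s21.png

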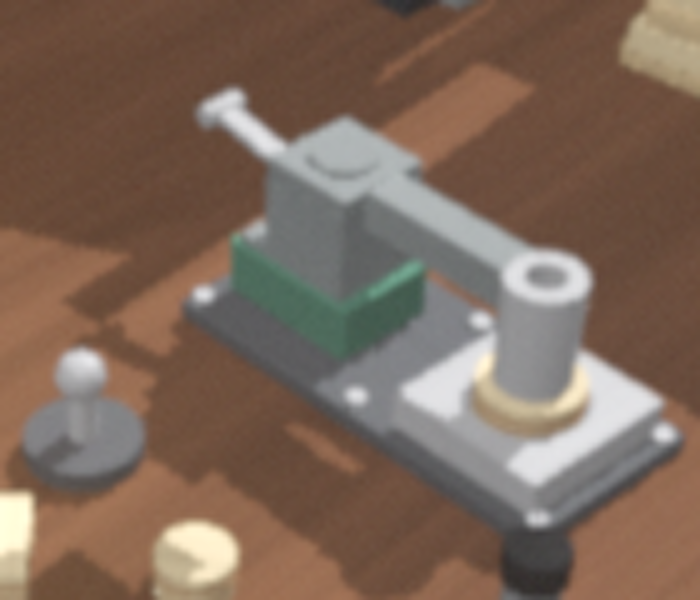

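The lever bar at (320,67) now lies nearly level, and the ring is centred on the blank. I measure the bar, since the latch must be past 0.60 rad.

```bash
python3 - <<'E'
from meas import *
s=dict(np.load('/tmp/w21.npz')); W=world_map(s,s['T']); Z=W[...,2]
a=np.radians(-5.05); d=np.array([np.cos(a),np.sin(a)])
for v in (62,66,70,90,100,110,120,130,140):
    p=np.median(W[v,315:326],axis=0); print(v,'arm x',((p[:2]-[.4518,.2258])@d).round(4),'z',p[2].round(4))
E
```

```text
62 arm x -0.0916 z 0.0951
66 arm x -0.0891 z 0.0951
70 arm x -0.0867 z 0.0945
90 arm x -0.0747 z 0.0893
100 arm x -0.0683 z 0.0882
110 arm x -0.0616 z 0.0875
120 arm x -0.0548 z 0.0862
130 arm x -0.0478 z 0.0847
140 arm x -0.0407 z 0.0833
```

The lever slopes 10.0° and its bar centre is at arm x ≈ -89 mm, so it is fully down.

```bash
python3 - <<'E'
from bench import r
s=r.get_state(); print(s['clock'],s['wrist_force'],abs(s['joint_vel']).max()); print(r.finish_job())
E
```

```text
31.9 [-0.19681521 -0.44426818 -0.07105474] 0.00569995071710374
the job is handed in; nothing more can be done
None
```

I handed the job in at 31.9 s of the 72 s limit. The blank is in the nest, the guide arm is seated on the ball, and the latch is pressed fully down. `finish_job` gives no verdict, so success rests on the checks below.

- **Blank:** after release it lay level in the nest. Its centre measured within about 0.5 mm of the nest's.
- **Guide arm:** it went over the ball with no noticeable contact force, the wrist force only easing as it took its own weight. The socket centre was within about 1 mm of the ball axis, yaw matched the jig to about 0.1°, and the arm was level. I judged the ring centred on the blank from the scene camera; I did not measure it.
- **Latch:** I pressed it only after letting go of the arm and backing off, until it met the stop at about 8 N. The lever then sloped 10°, which is fully down, and the arm had not shifted.
- **Bystanders:** I touched none of them on purpose, and those in view looked unmoved. I did not measure them all again.

**One disagreement:** the wrist depth put the socket top at 104 mm instead of the expected 107 mm. The other wrist-depth heights also came out 1–2 mm low, and the arm was resting on the pedestal, so I put this down to camera calibration.

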